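# Load the cooling fixture after a moulding shot

### The arm

A 6-joint arm with a two-finger parallel gripper is mounted at the origin on the work surface. World frame = base frame: x ahead of the robot, y to its left, z up, the work surface at z = 0. Lengths are in m, angles in rad, forces in N, time in s.
With the tool pointing down it reaches from about 0.35 to 0.8 m from the base axis. Payload 7.3 kg.
Tool frame: the origin (TCP) lies at the very end of the fingers, on their centre line; the grasp point (between the pads) lies 19 mm behind it; z points along the fingers, y is the direction in which the jaws open and shut (so a half turn about z gives the same grasp; the last joint's range is limited). The gripper opens to 85 mm and grips with 20 to 120 N. Pads are 22 mm wide; open, the fingers measure 114 mm over their backs; the gripper's body (76 mm by 85 mm) begins 54 mm behind the grasp point. The pads swing forward as they close: fully open they stand 13 mm farther back than shut.
Start: joints at [-1.382, 0.342, 1.524, -0, 1.275, -0.146], TCP at [0.173, -0.496, 0.231] pointing down, gripper open.
Joint ranges: [-2.53, 2.53], [-0.77, 2.02], [0.04, 2.7], [-1, 4.14], [0.28, 2.66], [-3.11, 3.11]. Speed limits (rad/s): [2.57, 2.57, 3.14, 3.14, 3.14, 3.14].

### API

Orientations are given as a unit quaternion [x, y, z, w].
In Python, from workcell import telemetry, optics, env gives the robot as it stands.
- The arm moves only by the shell command python3 -m jog 'ROWS'. ROWS is a JSON object of lists of equal length, an entry for each row: "rotation": the turn, a rotation vector about the tool's x, y, z as a fraction of full scale, a list of three; "slide": the shift along the tool's x, y, z as a fraction of full scale, a list of three; "claw": the gripper's target within -1 to 1 (fully open at 1, half-way at 0, shut at -1). In form: {"rotation": [[wx, wy, wz], ...], "slide": [[x, y, z], ...], "claw": [claw, ...]}. A call has 1 to 12 rows; each row is the pose to reach, as a shift and turn from the pose measured when the call began, along the tool's axes at that moment; what a row does not reach only later rows make up. Full scale, the value 1, is 0.3 m for a shift and 2 rad for a turn. A row lasts 1/12 s, in which the tool goes at most 41.7 mm and 7.16 degrees, less where a joint would pass 70% of its speed; a pose out of reach is approached as far as the arm can. A call with a number of a shift or a turn outside -1 to 1 is refused whole. A call with a gripper value outside its range is refused whole. The fingers move at their own pace and stop on an object; the grip force is fixed at half the most. Time passes only in rows, so rows that repeat a pose let the fingers close. It gives the time, the measured TCP pose, the force and the opening at its end, in the units of the state.
- telemetry.state(): the state, without advancing time (a new reading comes with each control period).
- optics.grab_frame(name): name is "scene" or "top" or "wrist"; returns the picture (384x512x3 uint8, red, green, blue); there is no depth.
- optics.get_calibration(name): a dict with "fovy" (degrees; the focal length in pixels is half the picture's height over the tangent of half this angle, whatever the lens; pixels are square), "cx", "cy" (the principal point, pixels), "distortion" ([k1, k2, p1, p2, k3] as OpenCV has them; the pictures are not rectified), "xyz" and "attitude" of the camera in the world; the wrist camera has in their place "mount" (4x4, takes a point from camera to tool coordinates, whose origin is the TCP and whose axes are the flange's). Camera axes: x right, y down, z forward; pixel columns grow to the right and rows downward; lengths in m; the calibration is good to about 2 mm. A picture is of the moment at which its call begins: read the wrist's pose just before it. get_calibration takes no time and is no camera call.
- env.hand_in(): hands the job in, once; it reports no verdict.
The state is a dict: "time_s": time; "joints": joint angles; "qd": joint speeds; "tau": joint torques, N m; "position": TCP position; "eef_rot": TCP orientation; "ft_force": force on the tool from outside, world axes, zero at the start; "wrist_torque": the same for the moment, N m; "gripper_width": finger opening in m.
Only numpy, scipy, OpenCV 4.12 (cv2) and the standard library are available. Lean on these libraries where they do the work, as an engineer would, in place of code of your own. Each camera call takes 0.05 s, during which the arm holds its last target.

### The job

Sort the blue mouldings, including any already in the cooling fixture: every short shot (stunted, one end missing) goes into the yellow regrind bin, and every full housing goes right side up and fully home in the fixture's nests, filled from nest 1 at the red end with no gap. With the nests so loaded, lower the cover plate over the two pins until it lies flush on both end blocks, then press the green start button of the cooling timer. Leave the side cutters where they lie.

Things in the scene. Friction and masses are not known exactly. Their poses are not given: they have to be found in the camera images.
- fixture: fixed aluminium cooling fixture, 110 (x) x 332 (y). Origin: centre of its underside on the bench, z up, y along the row of nests. Base 18 high with four rectangular nests in its top. At each end a block, 28 wide, centred at y = +-152, top 41.5 above the bench, 1.5 above the tops of seated housings: the cover rests on both. The block at the +y end, beside nest 1, is marked red
- nest_1 (a point): centre of the floor of nest 1 (marked by 1 black dots at the fixture's front edge; nests 1 to 4 run from the red +y end to -y, 62 apart): a blind pocket 86 (x) x 36 (y), 8 deep, floor 10 above the bench, chamfered. A seated housing has its origin here and its length along the fixture's x
- nest_2 (a point): centre of the floor of nest 2 (marked by 2 black dots at the fixture's front edge; nests 1 to 4 run from the red +y end to -y, 62 apart): a blind pocket 86 (x) x 36 (y), 8 deep, floor 10 above the bench, chamfered. A seated housing has its origin here and its length along the fixture's x
- nest_3 (a point): centre of the floor of nest 3 (marked by 3 black dots at the fixture's front edge; nests 1 to 4 run from the red +y end to -y, 62 apart): a blind pocket 86 (x) x 36 (y), 8 deep, floor 10 above the bench, chamfered. A seated housing has its origin here and its length along the fixture's x
- nest_4 (a point): centre of the floor of nest 4 (marked by 4 black dots at the fixture's front edge; nests 1 to 4 run from the red +y end to -y, 62 apart): a blind pocket 86 (x) x 36 (y), 8 deep, floor 10 above the bench, chamfered. A seated housing has its origin here and its length along the fixture's x
- pin_1 (a point): tip of the steel locating pin on the red end block, 67.5 above the bench: 10 diameter, 26 tall over the block, the top 8 tapered
- pin_4 (a point): tip of the locating pin at the other end (beside nest 4)
- cover: loose aluminium cover plate, 100 (x) x 332 (y) x 5, about 0.5 kg, two through holes of 13 diameter at y = +-152. Origin: centre of its underside, z up. Black bar handle on the middle: bar 14 (x) x 14 (z), 124 long (y), its centre 45 above the origin, on posts at y = +-50, open between them. Fits either way round; starts on the bench to the left
- housing_1: blue moulded housing: an open-topped rectangular shell, both end walls present, 84 long (its x) x 32 wide (y) x 30 high, walls and floor 4, about 35 g. Origin: centre of its underside, z up. The same either way round. Absent in some runs; if present, it lies on the bench
- housing_2: blue moulded housing: an open-topped rectangular shell, both end walls present, 84 long (its x) x 32 wide (y) x 30 high, walls and floor 4, about 35 g. Origin: centre of its underside, z up. The same either way round. Absent in some runs; if present, it lies on the bench
- housing_3: blue moulded housing: an open-topped rectangular shell, both end walls present, 84 long (its x) x 32 wide (y) x 30 high, walls and floor 4, about 35 g. Origin: centre of its underside, z up. The same either way round. Absent in some runs; if present, it lies on the bench
- housing_4: blue moulded housing: an open-topped rectangular shell, both end walls present, 84 long (its x) x 32 wide (y) x 30 high, walls and floor 4, about 35 g. Origin: centre of its underside, z up. The same either way round. Absent in some runs; if present, it already sits in nest 1 or 2
- short_1: short shot: a blue shell of the same section (32 wide, 30 high, walls and floor 4) but only 56 long, its +x end never filled: that end is open and ragged, the -x end has its wall; about 25 g. Origin: centre of the 56 long underside; x along its length, z up. Absent in some runs; if present, it lies on the bench
- short_2: short shot: a blue shell of the same section (32 wide, 30 high, walls and floor 4) but only 56 long, its +x end never filled: that end is open and ragged, the -x end has its wall; about 25 g. Origin: centre of the 56 long underside; x along its length, z up. Absent in some runs; if present, it lies on the bench
- short_3: short shot: a blue shell of the same section (32 wide, 30 high, walls and floor 4) but only 56 long, its +x end never filled: that end is open and ragged, the -x end has its wall; about 25 g. Origin: centre of the 56 long underside; x along its length, z up. Absent in some runs; if present, somebody has laid it in nest 1 or 2, centred in it
- regrind_bin: fixed yellow regrind bin, open above, 150 (x) x 190 (y) outside plus a 6 wide rim lip, 65 high, walls 4. Origin: centre of its underside, z up
- start (a joint): green start button on the grey timer box: 0 up, 0.006 m fully pressed straight down; springs back; needs about 5 N
- start_top (a point): centre of the green button's top face (30 across), about 80 above the bench
- cutters: bystander: side cutters with orange handles, 150 x 40 x 14, lying flat; origin centre of underside
Mind the look-alikes: they are no part of the job. What is shaped like the short_2 but black is not meant.

How it is judged:
By the outcome, as a careful person would: the job done as asked, in the order asked, and still so for the second after the job is handed in, with the robot touching nothing.
Of housing_1, housing_2, housing_3, short_1, short_2 only 4 to 5 are there at a start; the rules pass over those that are not, and their reading is None.
Of housing_4, short_3 only 1 to 2 are there at a start; the rules pass over those that are not, and their reading is None.
At some moment in a run one of housing_1, housing_2, housing_3, short_1, short_2, cover may be knocked a few centimetres aside while the robot is not near it.
Once in a run the grip may slacken for a moment while it holds something.
It also fails if it takes over 192 s, if anything falls off the work surface, if the arm or the gripper's body presses on something with over 40 N, if the wrist force passes 120 N, or if a joint passes its speed limit or range.

## Working session

There is one attempt and no reset: what is moved stays moved. The work goes in short steps, Python scripts to look and compute and a shell command to move; the robot and the scene stay as the last step left them, time stands still between calls to the robot, and variables do not carry over. Pictures are saved under pics/ and viewed, and the job is handed in when it is done.

```bash
mkdir -p pics; ls
python3 - <<'E'
from workcell import telemetry, optics, env
import cv2
print(telemetry.state())
for n in ("scene","top","wrist"):
    print(n,optics.get_calibration(n))
    cv2.imwrite(f"pics/{n}0.png",optics.grab_frame(n)[:,:,::-1])
E
```

```text
pics
{'time_s': 0.0, 'joints': array([-1.38200653e+00,  3.42709041e-01,  1.52503064e+00,  8.72079053e-06,
        1.27540738e+00, -1.46028297e-01]), 'qd': array([ 0.00161588,  0.00018274,  0.00047875,  0.00068177, -0.00107269,
       -0.00086669]), 'tau': array([-1.90692881e-03, -4.33679616e+01, -2.46019006e+01, -1.60730592e-04,
        7.74800254e-03, -2.83853751e-05]), 'position': array([ 0.17244547, -0.49543714,  0.23062831]), 'eef_rot': array([ 9.86019716e-01,  1.66626875e-01, -1.24462783e-05, -7.77112781e-04]), 'ft_force': array([-0.52392021, -0.05370098,  0.22894899]), 'wrist_torque': array([0.02091812, 0.00958247, 0.02714236]), 'gripper_width': 0.08540341588999968}
scene {'fovy': 53.17335708515354, 'cx': 250.2037919392556, 'cy': 197.45558407884133, 'distortion': array([-0.05545495,  0.        ,  0.        ,  0.        ,  0.        ]), 'xyz': array([ 1.4066189 , -0.26698899,  0.91305708]), 'attitude': array([ 0.7343783 ,  0.55332109, -0.22731093, -0.32070864])}
top {'fovy': 42.965740530128826, 'cx': 251.7764722561017, 'cy': 188.30199263969692, 'distortion': array([-0.0501684,  0.       ,  0.       ,  0.       ,  0.       ]), 'xyz': array([ 0.34474049, -0.01359003,  1.31360074]), 'attitude': array([-0.69393495,  0.71429108, -0.06321596,  0.06516343])}
wrist {'fovy': 65.14882857951893, 'cx': 255.00411257737417, 'cy': 195.23434219882978, 'distortion': array([0.02180402, 0.        , 0.        , 0.        , 0.        ]), 'mount': array([[ 1.13538534e-03, -9.57398099e-01, -2.88769095e-01,
         7.31714812e-02],
       [ 9.99999085e-01,  1.29939076e-03, -3.76251986e-04,
        -4.07910095e-04],
       [ 7.35446831e-04, -2.88768404e-01,  9.57398699e-01,
        -1.43096514e-01],
       [ 0.00000000e+00,  0.00000000e+00,  0.00000000e+00,
         1.00000000e+00]])}
```

View pics/top0.png

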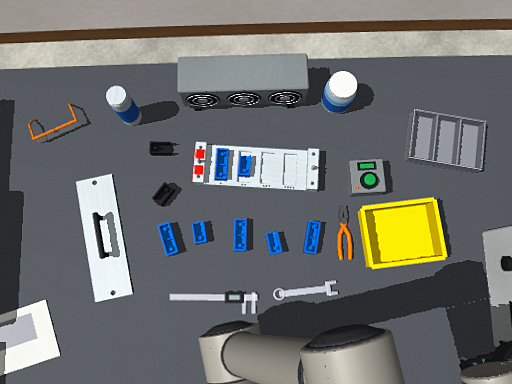

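View pics/scene0.png

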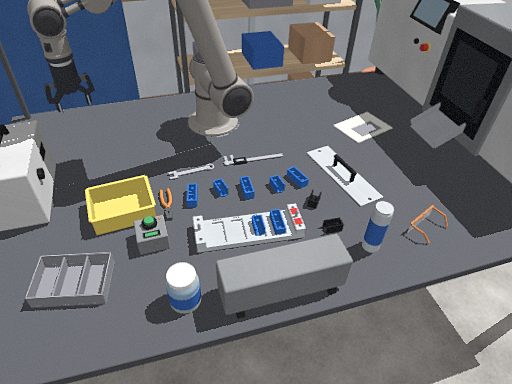

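View pics/wrist0.png

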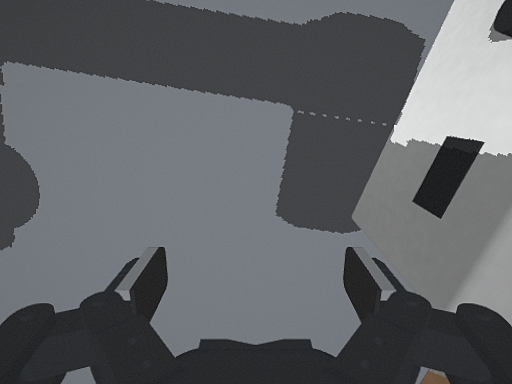

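```bash
cat > lib.py <<'E'
import numpy as np, cv2
from scipy.spatial.transform import Rotation as R
from workcell import telemetry, optics
def cam(n,st=None):
    c=optics.get_calibration(n); f=192/np.tan(np.radians(c["fovy"])/2)
    K=np.array([[f,0,c["cx"]],[0,f,c["cy"]],[0,0,1]])
    if n=="wrist":
        T=np.eye(4); T[:3,:3]=R.from_quat(st["eef_rot"]).as_matrix(); T[:3,3]=st["position"]
        M=T@c["mount"]; return K,c["distortion"],M[:3,3],M[:3,:3]
    return K,c["distortion"],np.array(c["xyz"]),R.from_quat(c["attitude"]).as_matrix()
def grab(n,save=None):
    st=telemetry.state(); im=optics.grab_frame(n)[:,:,::-1].copy()
    if save: cv2.imwrite("pics/"+save,im)
    return im,cam(n,st),st
def px2w(C,uv,z):
    K,D,p,Rm=C; uv=np.asarray(uv,float).reshape(-1,1,2)
    n=cv2.undistortPoints(uv,K,D).reshape(-1,2); d=np.c_[n,np.ones(len(n))]@Rm.T
    return p+d*((z-p[2])/d[:,2])[:,None]
def w2px(C,X):
    K,D,p,Rm=C; X=(np.atleast_2d(X)-p)@Rm
    return cv2.projectPoints(X,np.zeros(3),np.zeros(3),K,D)[0].reshape(-1,2)
def yaw(st): # tool x heading in world
    m=R.from_quat(st["eef_rot"]).as_matrix(); return np.arctan2(m[1,0],m[0,0])
def rect(pts): # centre,long,short,yaw of long axis
    (c,(w,h),a)=cv2.minAreaRect(np.asarray(pts,np.float32)[:,:2])
    a=np.radians(a)
    if w<h: w,h=h,w; a+=np.pi/2
    return np.array(c),w,h,(a+np.pi/2)%np.pi-np.pi/2
def go(x,y,z,yw,st=None):
    "rows to reach TCP x,y,z with tool down, tool x heading yw (mod pi, nearest)"
    st=st or telemetry.state(); m=R.from_quat(st["eef_rot"]).as_matrix()
    T=R.from_euler('z',yw).as_matrix()@np.diag([1,-1,-1])
    rv=R.from_matrix(m.T@T).as_rotvec()
    s=m.T@(np.array([x,y,z])-st["position"])
    print("rot",np.round(rv/2,4).tolist(),"slide",np.round(s/.3,4).tolist(),"rows",round(max(np.linalg.norm(s)/.0417,np.degrees(np.linalg.norm(rv))/7.16),1))
def blue(im):
    h=cv2.cvtColor(im,cv2.COLOR_BGR2HSV); return cv2.inRange(h,(100,120,40),(128,255,255))
def blobs(m,amin=60):
    cs,_=cv2.findContours(m,cv2.RETR_EXTERNAL,cv2.CHAIN_APPROX_NONE)
    return [c.reshape(-1,2) for c in cs if cv2.contourArea(c)>amin]
E
python3 - <<'E'
from lib import *
im=cv2.imread("pics/top0.png"); C=cam("top")
cv2.imwrite("pics/crop0.png",cv2.resize(im[125:305,60:460],None,fx=2,fy=2,interpolation=cv2.INTER_CUBIC))
for c in blobs(blue(im)):
    P=px2w(C,c,.025); r=rect(P); print(c.mean(0).round(),r[0].round(4),np.round(r[1:3],4),round(np.degrees(r[3]),1))
h=cv2.cvtColor(im,cv2.COLOR_BGR2HSV)
for nm,m,z in (("green",cv2.inRange(h,(45,150,60),(75,255,255)),.08),("yellow",cv2.inRange(h,(22,150,80),(35,255,255)),.065)):
  for c in blobs(m):
    P=px2w(C,c,z); r=rect(P); print(nm,c.mean(0).round(),r[0].round(4),np.round(r[1:3],4),round(np.degrees(r[3]),1))
E
```

```text
Traceback (most recent call last):
  File "lib.py", line 25, in rect
    (c,(w,h),a)=cv2.minAreaRect(np.asarray(pts,np.float32)[:,:2])
                ~~~~~~~~~~~~~~~^^^^^^^^^^^^^^^^^^^^^^^^^^^^^^^^^^
cv2.error: OpenCV(4.12.0) /io/opencv/modules/imgproc/src/convhull.cpp:143: error: (-215:Assertion failed) total >= 0 && (depth == CV_32F || depth == CV_32S) in function 'convexHull'
```

View pics/crop0.png

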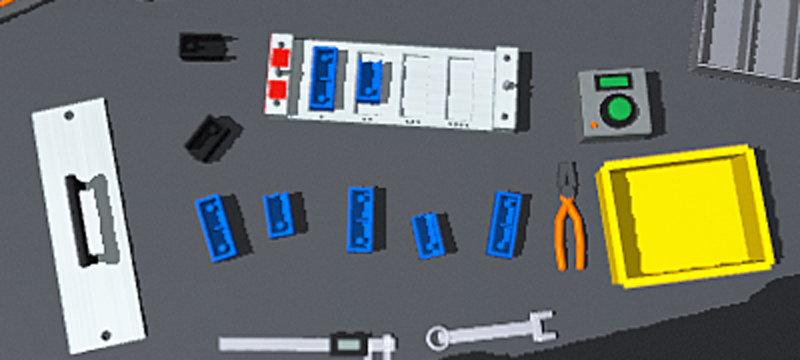

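```bash
sed -i 's/np.asarray(pts,np.float32)\[:,:2\]/np.ascontiguousarray(np.asarray(pts,np.float32)[:,:2])/' lib.py
cat > top.py <<'E'
import sys
from lib import *
im,C,st=grab("top",sys.argv[1] if len(sys.argv)>1 else None)
h=cv2.cvtColor(im,cv2.COLOR_BGR2HSV)
for nm,m,z in (("blue",blue(im),.03),("red",cv2.inRange(h,(0,170,90),(6,255,255)),.0415),("green",cv2.inRange(h,(45,150,60),(75,255,255)),.08),("yellow",cv2.inRange(h,(22,150,80),(35,255,255)),.065)):
  for c in blobs(m,40):
    P=px2w(C,c,z); r=rect(P); print(nm,c.mean(0).round(),r[0].round(4),np.round(r[1:3],4),round(np.degrees(r[3]),1))
E
python3 top.py
python3 - <<'E'
from lib import *
C=cam("top")
print(px2w(C,[[95,182],[114,293]],.005), px2w(C,[[200,149],[314.5,168]],.0675))
im=cv2.imread("pics/top0.png")
cv2.imwrite("pics/crop1.png",cv2.resize(im[135:200,185:335],None,fx=5,fy=5,interpolation=cv2.INTER_CUBIC))
E
```

```text
blue [274. 242.] [ 0.435  -0.0666] [0.0581 0.0359] 10.6
blue [168. 239.] [0.4526 0.2114] [0.0873 0.0369] 16.9
blue [199. 232.] [0.4681 0.1294] [0.0587 0.0358] 7.7
blue [312. 237.] [ 0.4472 -0.1673] [0.088 0.037] -12.1
blue [240. 234.] [0.4597 0.0223] [0.0843 0.0342] -1.5
blue [244. 165.] [0.6454 0.0057] [0.061  0.0324] -1.6
blue [221. 164.] [0.6507 0.0667] [0.0887 0.0338] -4.1
blue [128. 111.] [0.8062 0.3246] [0.0607 0.0583] 32.7
blue [334. 102.] [ 0.8199 -0.2488] [0.0872 0.0604] 60.1
red [198. 169.] [0.634  0.1275] [0.0248 0.0188] -0.5
red [200. 153.] [0.6778 0.1236] [0.025 0.02 ] -9.8
green [369. 179.] [ 0.5871 -0.3183] [0.029  0.0264] 88.3
green [366. 165.] [ 0.623 -0.313] [0.0344 0.0133] 88.4
yellow [402. 233.] [ 0.448  -0.3952] [0.2127 0.1629] -84.7
[[0.61566082 0.41752904 0.005     ]
 [0.31469888 0.35871477 0.005     ]] [[ 0.68331939  0.12021182  0.0675    ]
 [ 0.62303081 -0.17908364  0.0675    ]]
```

View pics/crop1.png

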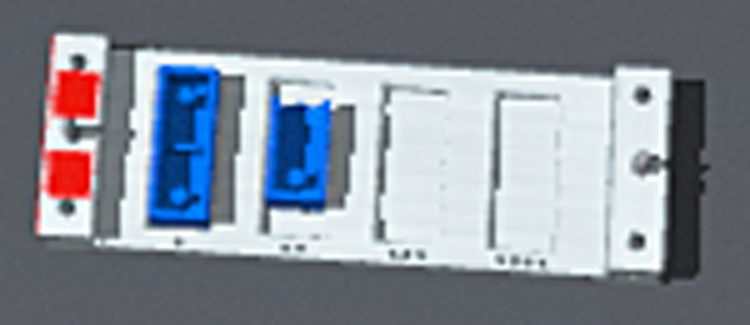

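```bash
python3 -c "
from lib import *
go(.60,-.03,.27,np.radians(-5))"
```

```text
rot [-0.0005, 0.0, 0.211] slide [1.856, -0.9977, -0.1292] rows 15.2
```

```bash
python3 -m jog '{"rotation":[[0,0,0.1],[0,0,0.1],[0,0,0.1],[0,0,0.1],[0,0,0.1],[0,0,0.1],[0,0,0.1],[0,0,0.1]],"slide":[[0.93,-0.5,-0.1],[0.93,-0.5,-0.1],[0.93,-0.5,-0.1],[0.93,-0.5,-0.1],[0.93,-0.5,-0.1],[0.93,-0.5,-0.1],[0.93,-0.5,-0.1],[0.93,-0.5,-0.1]],"claw":[0.3,0.3,0.3,0.3,0.3,0.3,0.3,0.3]}'; python3 -c "
from lib import *
go(.60,-.03,.27,np.radians(-5))"
```

```text
time_s: 0.87
position: [0.3884, -0.2596, 0.2615]
eef_rot: [0.998, 0.068, 0.0, -0.001]
ft_force: [0.4, -1.3, -0.1]
gripper_width: 0.0554
rot [-0.0006, -0.0004, 0.1117] slide [0.8028, -0.6624, -0.0269] rows 7.5
```

```bash
python3 -m jog '{"rotation":[[0,0,0.112],[0,0,0.112],[0,0,0.112],[0,0,0.112],[0,0,0.112],[0,0,0.112],[0,0,0.112],[0,0,0.112],[0,0,0.112]],"slide":[[0.8,-0.66,-0.03],[0.8,-0.66,-0.03],[0.8,-0.66,-0.03],[0.8,-0.66,-0.03],[0.8,-0.66,-0.03],[0.8,-0.66,-0.03],[0.8,-0.66,-0.03],[0.8,-0.66,-0.03],[0.8,-0.66,-0.03]],"claw":[0.3,0.3,0.3,0.3,0.3,0.3,0.3,0.3,0.3]}'; python3 -c "
from lib import *
im,C,st=grab('wrist','w1.png')
print(st['position'],np.degrees(yaw(st)),np.abs(st['qd']).max(),st['gripper_width'])"
```

```text
time_s: 1.62
position: [0.602, -0.0259, 0.27]
eef_rot: [0.999, -0.041, 0.001, -0.002]
ft_force: [-1.7, -0.1, -1.2]
gripper_width: 0.0558
[ 0.60203444 -0.02590095  0.26998189] -4.737554764921236 0.07905835123551923 0.055753434505449964
```

View pics/w1.png

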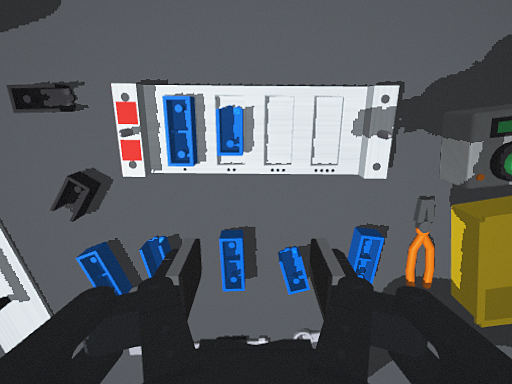

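```bash
python3 -c "
from lib import *
im=cv2.imread('pics/w1.png')
cv2.imwrite('pics/c2.png',cv2.resize(im[75:190,105:257],None,fx=5,fy=5,interpolation=cv2.INTER_CUBIC))
cv2.imwrite('pics/c3.png',cv2.resize(im[75:190,255:407],None,fx=5,fy=5,interpolation=cv2.INTER_CUBIC))"
```

```text
(no output)
```

View pics/c2.png

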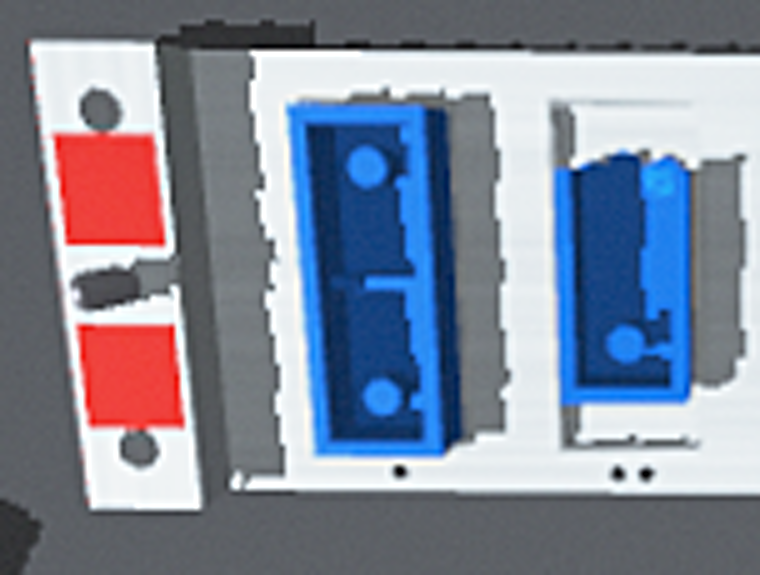

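View pics/c3.png

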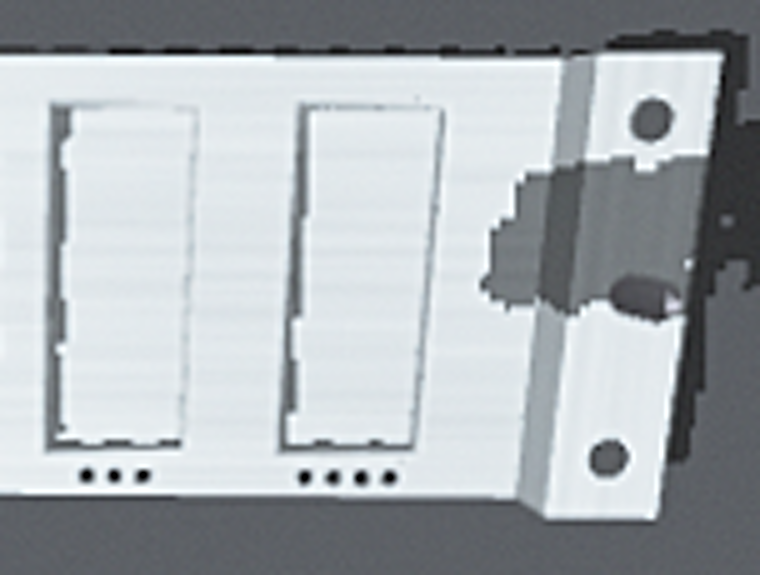

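```bash
cat > m.py <<'E'
from lib import *
import json
def f(pts,o): return (np.array(pts,float)+.5)/5-.5+o
E
python3 - <<'E'
from m import *
st={'position':np.array([ 0.60203444,-0.02590095,0.26998189]),'eef_rot':telemetry.state()['eef_rot']}
C=cam('wrist',st)
L=px2w(C,f([(30,40),(158,42),(203,508),(90,510)],(105,75)),.0415)
Rr=px2w(C,f([(597,53),(725,52),(658,520),(545,518)],(255,75)),.0415)
n3=px2w(C,f([(50,103),(198,107),(182,447),(48,450)],(255,75)),.018)
n4=px2w(C,f([(298,103),(445,105),(413,450),(282,447)],(255,75)),.018)
for nm,p in zip("L R n3 n4".split(),(L,Rr,n3,n4)):
    print(nm,p.mean(0).round(4),"edges",[round(float(np.linalg.norm(p[i]-p[i-1])),4) for i in range(4)], rect(p)[3]*57.3)
l,r=L.mean(0),Rr.mean(0); d=l-r; print("dist",np.linalg.norm(d),"yaw",np.degrees(np.arctan2(-d[0],d[1])))
cen=(l+r)/2; u=d/np.linalg.norm(d); print("cen",cen)
for i in range(4): print("nest",i+1,(cen+u*(.093-.062*i))[:2].round(4))
im=cv2.imread("pics/w1.png")
for c in blobs(blue(im)):
    if c[:,1].max()>200: continue
    P=px2w(C,c,.040); a=rect(P); print(a[0].round(4),np.round(a[1:3],4),round(np.degrees(a[3]),1))
# inner housing rim corners nest1 at z=.04
h=px2w(C,f([(288,103),(440,105),(452,452),(318,455)],(105,75)),.04); print(h.mean(0),[round(float(np.linalg.norm(h[i]-h[i-1])),4) for i in range(4)])
s=px2w(C,f([(555,168),(690,172),(690,403),(563,403)],(105,75)),.04); print(s.mean(0),[round(float(np.linalg.norm(s[i]-s[i-1])),4) for i in range(4)])
E
```

```text
L [0.6554 0.1234 0.0415] edges [0.1111, 0.0293, 0.1103, 0.0285] -5.14664220346764
R [ 0.6279 -0.1797  0.0415] edges [0.1103, 0.0293, 0.1109, 0.0284] -5.214335177740402
n3 [ 0.6395 -0.0585  0.018 ] edges [0.0875, 0.0369, 0.0857, 0.0357] -4.523305275358346
n4 [ 0.6344 -0.12    0.018 ] edges [0.0866, 0.0365, 0.0868, 0.0348] -5.281387235665203
dist 0.3043609868158646 yaw -5.1877813974179485
cen [ 0.64161225 -0.02813146  0.0415    ]
nest 1 [0.65   0.0645]
nest 2 [0.6444 0.0027]
nest 3 [ 0.6388 -0.059 ]
nest 4 [ 0.6332 -0.1208]
[0.6469 0.0029] [0.0597 0.0317] -5.5
[0.6505 0.062 ] [0.0823 0.0372] -4.8
[0.65068706 0.0628832  0.04      ] [0.0838, 0.0356, 0.0827, 0.0337]
[0.64474923 0.00248731 0.04      ] [0.0561, 0.0321, 0.0552, 0.0316]
```

```bash
python3 -c "
from lib import *
go(.6447,.0025,.10,np.radians(-5.2));go(.6447,.0025,.024,np.radians(-5.2))"
```

```text
rot [-0.0009, 0.0002, 0.0036] slide [0.1387, -0.1129, 0.5663] rows 4.3
rot [-0.0009, 0.0002, 0.0036] slide [0.1388, -0.1125, 0.8196] rows 6.0
```

```bash
python3 -m jog '{"rotation":[[0,0,0.004],[0,0,0.004],[0,0,0.004],[0,0,0.004],[0,0,0.004],[0,0,0.004],[0,0,0.004],[0,0,0.004],[0,0,0.004],[0,0,0.004],[0,0,0.004],[0,0,0.004]],"slide":[[0.139,-0.113,0.4],[0.139,-0.113,0.5],[0.139,-0.113,0.566],[0.139,-0.113,0.566],[0.139,-0.113,0.566],[0.139,-0.113,0.65],[0.139,-0.113,0.75],[0.139,-0.113,0.82],[0.139,-0.113,0.82],[0.139,-0.113,0.82],[0.139,-0.113,0.82],[0.139,-0.113,0.82]],"claw":[0.05,0.05,0.05,0.05,0.05,0.05,0.05,0.05,0.05,0.05,-1,-1]}';python3 -m jog '{"rotation":[[0,0,0],[0,0,0],[0,0,0],[0,0,0],[0,0,0],[0,0,0],[0,0,0]],"slide":[[0,0,0],[0,0,0],[0,0,-0.1],[0,0,-0.2],[0,0,-0.3],[0,0,-0.3],[0,0,-0.3]],"claw":[-1,-1,-1,-1,-1,-1,-1]}'; python3 -c "
from lib import *
im,C,st=grab('wrist','w2.png')
go(.47,-.38,.14,np.radians(-5.2))"
```

```text
time_s: 2.67
position: [0.6464, 0.0021, 0.027]
eef_rot: [0.999, -0.046, 0.002, -0.001]
ft_force: [-0.5, 0.8, 0.3]
gripper_width: 0.0303
time_s: 3.25
position: [0.6474, 0.0018, 0.1199]
eef_rot: [0.999, -0.046, 0.005, -0.0]
ft_force: [-0.3, -0.4, 0.0]
gripper_width: 0.0302
rot [-0.0007, -0.0029, -0.0005] slide [-0.4677, 1.3216, -0.0785] rows 10.1
```

View pics/w2.png

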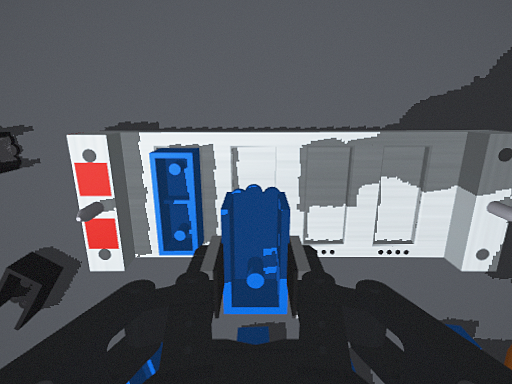

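```bash
python3 -m jog '{"rotation":[[0,0,0],[0,0,0],[0,0,0],[0,0,0],[0,0,0],[0,0,0],[0,0,0]],"slide":[[-0.3,0.8,-0.08],[-0.3,0.8,-0.08],[-0.3,0.8,-0.08],[-0.3,0.8,-0.08],[-0.3,0.8,-0.08],[-0.3,0.8,-0.08],[-0.3,0.8,-0.08]],"claw":[-1,-1,-1,-1,-1,-1,-1]}'; python3 -c "
from lib import *
go(.452,-.438,.14,np.radians(5.2));go(.452,-.438,.085,np.radians(5.2))"
```

```text
time_s: 3.88
position: [0.5314, -0.2339, 0.1402]
eef_rot: [0.999, -0.048, 0.002, -0.0]
ft_force: [0.8, -0.6, -0.4]
gripper_width: 0.0304
rot [0.0, -0.0018, -0.0936] slide [-0.1978, 0.7025, -0.0003] rows 5.3
rot [0.0, -0.0018, -0.0936] slide [-0.1984, 0.7026, 0.1831] rows 5.4
```

```bash
python3 -m jog '{"rotation":[[0,0,-0.094],[0,0,-0.094],[0,0,-0.094],[0,0,-0.094],[0,0,-0.094],[0,0,-0.094],[0,0,-0.094],[0,0,-0.094],[0,0,-0.094],[0,0,-0.094],[0,0,-0.094],[0,0,-0.094]],"slide":[[-0.198,0.703,0],[-0.198,0.703,0],[-0.198,0.703,0],[-0.198,0.703,0],[-0.198,0.703,0],[-0.198,0.703,0.18],[-0.198,0.703,0.18],[-0.198,0.703,0.18],[-0.198,0.703,0.18],[-0.198,0.703,0.18],[-0.198,0.703,0.18],[-0.198,0.703,-0.1]],"claw":[-1,-1,-1,-1,-1,-1,-1,-1,0.2,0.2,0.2,0.2]}'; python3 top.py t2.png; python3 -c "
from lib import *
go(.435,-.067,.22,np.radians(10))"
```

```text
time_s: 4.88
position: [0.4501, -0.4341, 0.1216]
eef_rot: [0.999, 0.046, -0.002, -0.005]
ft_force: [-0.4, 0.4, -0.2]
gripper_width: 0.0514
blue [274. 242.] [ 0.435  -0.0665] [0.0581 0.0356] 10.6
blue [168. 239.] [0.4525 0.2116] [0.0875 0.0367] 17.5
blue [408. 228.] [ 0.4625 -0.4215] [0.0596 0.0315] -34.5
blue [199. 232.] [0.4682 0.1294] [0.0583 0.0358] 7.7
blue [312. 229.] [ 0.4643 -0.1705] [0.0511 0.0383] -7.5
blue [240. 234.] [0.4597 0.0223] [0.0843 0.0342] -1.5
blue [221. 164.] [0.6507 0.0667] [0.0888 0.0338] -4.1
blue [128. 111.] [0.8062 0.3246] [0.0607 0.0583] 32.7
blue [334. 102.] [ 0.8199 -0.2509] [0.0884 0.0622] 62.7
red [198. 169.] [0.634  0.1275] [0.0248 0.0188] -0.5
red [200. 153.] [0.6786 0.1234] [0.0234 0.02  ] -9.8
green [369. 179.] [ 0.5864 -0.3176] [0.0304 0.0272] -47.5
green [366. 165.] [ 0.6234 -0.3128] [0.0354 0.0126] -85.2
yellow [393. 227.] [ 0.4478 -0.3946] [0.2115 0.1629] -84.7
rot [0.0031, -0.0036, -0.0407] slide [0.0543, -1.2382, -0.2901] rows 9.2
```

View pics/t2.png

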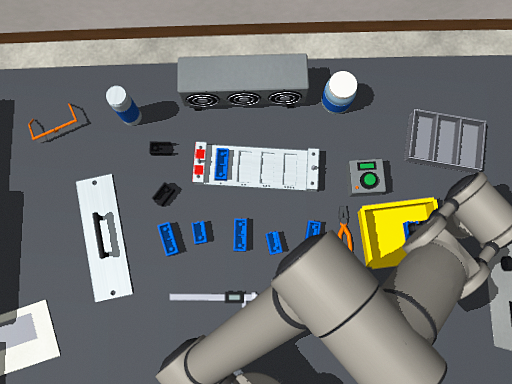

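```bash
python3 -m jog '{"rotation":[[0,0,-0.04],[0,0,-0.04],[0,0,-0.04],[0,0,-0.04],[0,0,-0.04],[0,0,-0.04],[0,0,-0.04]],"slide":[[0.05,-0.9,-0.05],[0.05,-0.9,-0.05],[0.05,-0.9,-0.05],[0.05,-0.9,-0.05],[0.05,-0.9,-0.05],[0.05,-0.9,-0.05],[0.05,-0.9,-0.05]],"claw":[0.3,0.3,0.3,0.3,0.3,0.3,0.3]}';  python3 -c "
from lib import *
go(.435,-.067,.10,np.radians(10.6))
go(.435,-.067,.010,np.radians(10.6))"
```

```text
time_s: 5.52
position: [0.4437, -0.1641, 0.1506]
eef_rot: [0.996, 0.088, 0.005, 0.003]
ft_force: [0.8, 0.5, 0.6]
gripper_width: 0.0557
rot [0.0037, -0.0047, -0.0043] slide [0.0268, -0.325, 0.1664] rows 2.6
rot [0.0037, -0.0047, -0.0043] slide [0.024, -0.3272, 0.4664] rows 4.1
```

```bash
python3 -m jog '{"rotation":[[0.004,-0.005,-0.004],[0.004,-0.005,-0.004],[0.004,-0.005,-0.004],[0.004,-0.005,-0.004],[0.004,-0.005,-0.004],[0.004,-0.005,-0.004],[0.004,-0.005,-0.004],[0.004,-0.005,-0.004],[0.004,-0.005,-0.004],[0.004,-0.005,-0.004],[0.004,-0.005,-0.004],[0.004,-0.005,-0.004]],"slide":[[0.026,-0.326,0.16],[0.026,-0.326,0.16],[0.026,-0.326,0.16],[0.026,-0.326,0.2],[0.025,-0.327,0.3],[0.024,-0.327,0.4],[0.024,-0.327,0.466],[0.024,-0.327,0.466],[0.024,-0.327,0.466],[0.024,-0.327,0.466],[0.024,-0.327,0.466],[0.024,-0.327,0.466]],"claw":[0.3,0.3,0.3,0.3,0.3,0.3,0.3,0.3,0.3,-1,-1,-1]}';python3 -m jog '{"rotation":[[0,0,0],[0,0,0],[0,0,0],[0,0,0],[0,0,0],[0,0,0]],"slide":[[0,0,0],[0,0,-0.1],[0,0,-0.3],[0,0,-0.42],[0,0,-0.42],[0,0,-0.42]],"claw":[-1,-1,-1,-1,-1,-1]}'; python3 -c "
from lib import *
im,C,st=grab('wrist','w3.png')
go(.448,-.393,.14,np.radians(5.2))"
```

```text
time_s: 6.52
position: [0.4365, -0.0674, 0.0121]
eef_rot: [0.996, 0.092, 0.002, 0.001]
ft_force: [-0.9, 1.7, 8.6]
gripper_width: 0.0309
time_s: 7.02
position: [0.4387, -0.0681, 0.1429]
eef_rot: [0.996, 0.092, 0.006, 0.003]
ft_force: [1.2, 0.2, -0.9]
gripper_width: 0.0306
rot [0.002, -0.0042, 0.0468] slide [-0.1638, 1.0724, 0.0051] rows 7.8
```

View pics/w3.png

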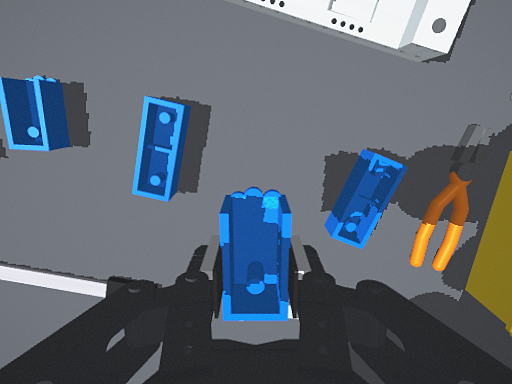

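```bash
python3 -c "
from lib import *
go(.445,-.352,.15,np.radians(5.2))
go(.445,-.352,.09,np.radians(5.2))"; python3 -m jog '{"rotation":[[0,0,0.047],[0,0,0.047],[0,0,0.047],[0,0,0.047],[0,0,0.047],[0,0,0.047],[0,0,0.047],[0,0,0.047],[0,0,0.047],[0,0,0.047],[0,0,0.047],[0,0,0.047]],"slide":[[-0.15,0.94,0],[-0.15,0.94,0],[-0.15,0.94,0],[-0.15,0.94,0],[-0.15,0.94,0],[-0.15,0.94,0],[-0.15,0.94,0],[-0.15,0.94,0],[-0.15,0.94,0],[-0.15,0.94,0.15],[-0.15,0.94,0.17],[-0.15,0.94,0.17]],"claw":[-1,-1,-1,-1,-1,-1,-1,-1,-1,-1,-1,-1]}'
```

```text
rot [0.002, -0.0042, 0.0468] slide [-0.1483, 0.9364, -0.0287] rows 6.8
rot [0.002, -0.0042, 0.0468] slide [-0.1499, 0.9355, 0.1713] rows 6.9
time_s: 8.07
position: [0.4432, -0.3499, 0.0867]
eef_rot: [0.999, 0.046, 0.001, -0.002]
ft_force: [-1.2, 0.1, -0.5]
gripper_width: 0.0308
```

```bash
python3 -m jog '{"rotation":[[0,0,0],[0,0,0],[0,0,0],[0,0,0],[0,0,0],[0,0,0]],"slide":[[0,0,0],[0,0,0],[0,0,0],[0,0,-0.15],[0,0,-0.25],[0,0,-0.25]],"claw":[0.3,0.3,0.3,0.3,0.3,0.3]}'; python3 top.py t3.png; python3 -c "
from lib import *
go(.468,.129,.16,np.radians(7.7))"
```

```text
time_s: 8.57
position: [0.4459, -0.3528, 0.1698]
eef_rot: [0.999, 0.046, 0.006, 0.003]
ft_force: [0.7, -0.9, 1.1]
gripper_width: 0.0557
blue [376. 234.] [ 0.4478 -0.3382] [0.0479 0.0225] 7.4
blue [168. 239.] [0.4527 0.2112] [0.0873 0.0371] 16.5
blue [199. 232.] [0.4682 0.1294] [0.0583 0.0358] 7.7
blue [312. 237.] [ 0.4472 -0.1673] [0.088 0.037] -12.1
blue [240. 234.] [0.4597 0.0223] [0.0843 0.0342] -1.5
blue [221. 164.] [0.6507 0.0667] [0.0887 0.0338] -4.1
blue [128. 111.] [0.8061 0.3223] [0.0581 0.0576] 35.6
blue [334. 102.] [ 0.8199 -0.2488] [0.0872 0.0604] 60.1
red [198. 169.] [0.634  0.1275] [0.0248 0.0188] -0.5
red [200. 153.] [0.6778 0.1236] [0.025 0.02 ] -9.8
green [369. 179.] [ 0.5871 -0.3183] [0.029  0.0264] 88.3
green [366. 165.] [ 0.6234 -0.3128] [0.0354 0.0126] -85.2
yellow [429. 250.] [ 0.398  -0.4579] [0.094  0.0511] -84.9
yellow [377. 221.] [ 0.4888 -0.329 ] [0.1799 0.0881] -45.5
rot [0.0021, -0.0046, -0.0213] slide [0.2233, -1.5892, 0.0186] rows 11.5
```

View pics/t3.png

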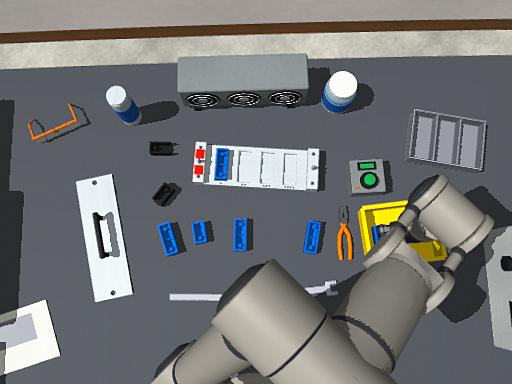

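```bash
python3 -m jog '{"rotation":[[0,0,-0.021],[0,0,-0.021],[0,0,-0.021],[0,0,-0.021],[0,0,-0.021],[0,0,-0.021],[0,0,-0.021],[0,0,-0.021]],"slide":[[0.13,-1,0.02],[0.13,-1,0.02],[0.13,-1,0.02],[0.13,-1,0.02],[0.13,-1,0.02],[0.13,-1,0.02],[0.13,-1,0.02],[0.13,-1,0.02]],"claw":[0.2,0.2,0.2,0.2,0.2,0.2,0.2,0.2]}';  python3 -c "
from lib import *
go(.468,.129,.10,np.radians(7.7))
go(.468,.129,.012,np.radians(7.7))"
```

```text
time_s: 9.28
position: [0.4553, -0.0444, 0.1601]
eef_rot: [0.998, 0.069, 0.004, 0.001]
ft_force: [0.2, 0.9, -0.0]
gripper_width: 0.0511
rot [0.0012, -0.0043, 0.0017] slide [0.1196, -0.5673, 0.1998] rows 4.4
rot [0.0012, -0.0043, 0.0017] slide [0.117, -0.568, 0.4931] rows 5.5
```

```bash
python3 -m jog '{"rotation":[[0.001,-0.004,0.002],[0.001,-0.004,0.002],[0.001,-0.004,0.002],[0.001,-0.004,0.002],[0.001,-0.004,0.002],[0.001,-0.004,0.002],[0.001,-0.004,0.002],[0.001,-0.004,0.002],[0.001,-0.004,0.002],[0.001,-0.004,0.002],[0.001,-0.004,0.002],[0.001,-0.004,0.002]],"slide":[[0.12,-0.567,0.05],[0.12,-0.567,0.1],[0.12,-0.567,0.15],[0.12,-0.567,0.2],[0.12,-0.567,0.2],[0.12,-0.567,0.3],[0.117,-0.568,0.4],[0.117,-0.568,0.49],[0.117,-0.568,0.49],[0.117,-0.568,0.49],[0.117,-0.568,0.49],[0.117,-0.568,0.49]],"claw":[0.2,0.2,0.2,0.2,0.2,0.2,0.2,0.2,0.2,0.2,-1,-1]}';python3 -m jog '{"rotation":[[0,0,0],[0,0,0],[0,0,0],[0,0,0],[0,0,0],[0,0,0],[0,0,0]],"slide":[[0,0,0],[0,0,0],[0,0,-0.1],[0,0,-0.3],[0,0,-0.42],[0,0,-0.42],[0,0,-0.42]],"claw":[-1,-1,-1,-1,-1,-1,-1]}'; python3 -c "
from lib import *
im,C,st=grab('wrist','w4.png')
go(.448,-.393,.14,np.radians(5.2))"
```

```text
time_s: 10.28
position: [0.4694, 0.129, 0.015]
eef_rot: [0.998, 0.067, 0.002, 0.0]
ft_force: [-0.7, -0.0, 1.1]
gripper_width: 0.0301
time_s: 10.87
position: [0.4714, 0.1292, 0.1458]
eef_rot: [0.998, 0.067, 0.007, -0.0]
ft_force: [0.1, 1.0, -0.4]
gripper_width: 0.0305
rot [0.0002, -0.0048, 0.0213] slide [-0.3042, 1.715, 0.0091] rows 12.5
```

View pics/w4.png

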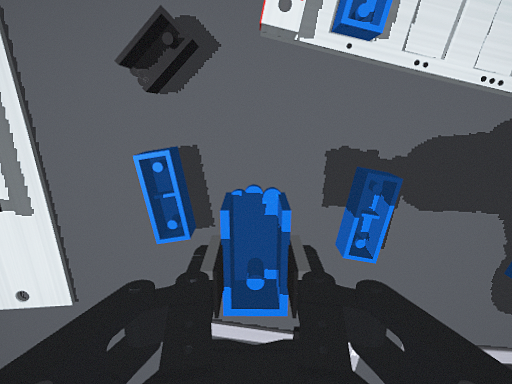

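```bash
python3 -m jog '{"rotation":[[0,0,0.02],[0,0,0.02],[0,0,0.02],[0,0,0.02],[0,0,0.02],[0,0,0.02],[0,0,0.02],[0,0,0.02]],"slide":[[-0.2,1,0],[-0.2,1,0],[-0.2,1,0],[-0.2,1,0],[-0.2,1,0],[-0.2,1,0],[-0.2,1,0],[-0.2,1,0]],"claw":[-1,-1,-1,-1,-1,-1,-1,-1]}';  python3 -c "
from lib import *
go(.44,-.44,.14,np.radians(5.2))
go(.44,-.44,.09,np.radians(5.2))"
```

```text
time_s: 11.58
position: [0.4493, -0.1808, 0.1416]
eef_rot: [0.999, 0.045, 0.004, 0.0]
ft_force: [-0.4, -0.1, 0.5]
gripper_width: 0.0307
rot [0.0004, -0.0041, -0.0005] slide [-0.1085, 0.8576, 0.0049] rows 6.2
rot [0.0004, -0.0041, -0.0005] slide [-0.1099, 0.8575, 0.1716] rows 6.3
```

```bash
python3 -m jog '{"rotation":[[0,0,0],[0,0,0],[0,0,0],[0,0,0],[0,0,0],[0,0,0],[0,0,0],[0,0,0],[0,0,0],[0,0,0],[0,0,0],[0,0,0]],"slide":[[-0.109,0.858,0],[-0.109,0.858,0],[-0.109,0.858,0],[-0.109,0.858,0],[-0.109,0.858,0],[-0.109,0.858,0],[-0.109,0.858,0],[-0.109,0.858,0],[-0.109,0.858,0.1],[-0.109,0.858,0.17],[-0.109,0.858,0.17],[-0.109,0.858,0.17]],"claw":[-1,-1,-1,-1,-1,-1,-1,-1,-1,-1,-1,0.3]}'; python3 -m jog '{"rotation":[[0,0,0],[0,0,0],[0,0,0],[0,0,0],[0,0,0],[0,0,0]],"slide":[[0,0,0],[0,0,0],[0,0,0],[0,0,-0.15],[0,0,-0.25],[0,0,-0.25]],"claw":[0.3,0.3,0.3,0.3,0.3,0.3]}'; python3 top.py t4.png; python3 -c "
from lib import *
im,C,st=grab('wrist','w5.png')
go(.447,-.167,.16,np.radians(-12.1))"
```

```text
time_s: 12.58
position: [0.4397, -0.4381, 0.0888]
eef_rot: [0.999, 0.045, 0.003, -0.002]
ft_force: [-0.3, 0.1, 0.4]
gripper_width: 0.0415
time_s: 13.08
position: [0.4418, -0.4413, 0.1723]
eef_rot: [0.999, 0.045, 0.007, 0.004]
ft_force: [1.4, -0.1, 1.3]
gripper_width: 0.0551
blue [380. 236.] [ 0.4445 -0.347 ] [0.0565 0.0386] 5.5
blue [168. 239.] [0.4526 0.2113] [0.0873 0.037 ] 16.8
blue [412. 232.] [ 0.4481 -0.4364] [0.0665 0.0475] 3.5
blue [312. 234.] [ 0.4522 -0.1684] [0.0777 0.037 ] -12.1
blue [240. 234.] [0.4597 0.0223] [0.0843 0.0342] -1.5
blue [221. 164.] [0.6507 0.0667] [0.0887 0.0338] -4.1
blue [128. 111.] [0.8062 0.3246] [0.0607 0.0583] 32.7
blue [334. 102.] [ 0.8199 -0.2488] [0.0872 0.0604] 60.1
red [198. 169.] [0.634  0.1275] [0.0248 0.0188] -0.5
red [200. 153.] [0.6778 0.1236] [0.025 0.02 ] -9.8
green [369. 179.] [ 0.5871 -0.3183] [0.029  0.0264] 88.3
green [366. 165.] [ 0.6234 -0.313 ] [0.0358 0.0126] -85.2
yellow [396. 229.] [ 0.4479 -0.3948] [0.2118 0.1629] -84.7
rot [-0.0001, -0.0043, 0.151] slide [0.1052, -0.9014, 0.0215] rows 6.5
```

View pics/w5.png

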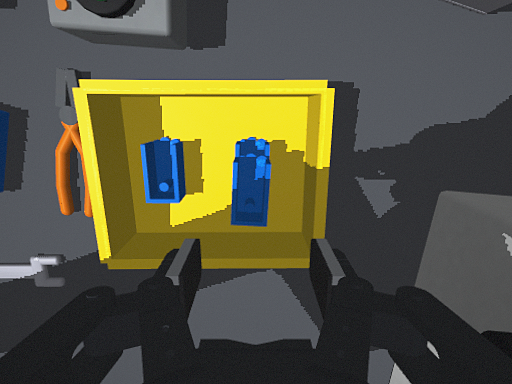

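View pics/t4.png

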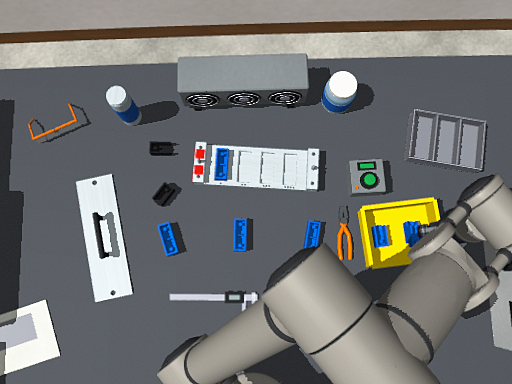

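```bash
python3 -m jog '{"rotation":[[0,-0.004,0.15],[0,-0.004,0.15],[0,-0.004,0.15],[0,-0.004,0.15],[0,-0.004,0.15],[0,-0.004,0.15],[0,-0.004,0.15],[0,-0.004,0.15],[0,-0.004,0.15]],"slide":[[0.105,-0.9,0],[0.105,-0.9,0],[0.105,-0.9,0],[0.105,-0.9,0],[0.105,-0.9,0.02],[0.105,-0.9,0.02],[0.105,-0.9,0.02],[0.105,-0.9,0.02],[0.105,-0.9,0.02]],"claw":[0.3,0.3,0.3,0.3,0.3,0.3,0.3,0.3,0.3]}';  python3 -c "
from lib import *
im,C,st=grab('wrist','w6.png'); print(np.abs(st['qd']).max(),st['position'])
cv2.imwrite('pics/c6.png',cv2.resize(im[130:330,150:350],None,fx=3,fy=3,interpolation=cv2.INTER_CUBIC))
"
```

```text
time_s: 13.93
position: [0.4466, -0.1662, 0.16]
eef_rot: [0.995, -0.103, -0.0, -0.0]
ft_force: [0.5, 0.3, 0.6]
gripper_width: 0.0557
0.04262648213239737 [ 0.44664269 -0.16618625  0.15997995]
```

View pics/c6.png

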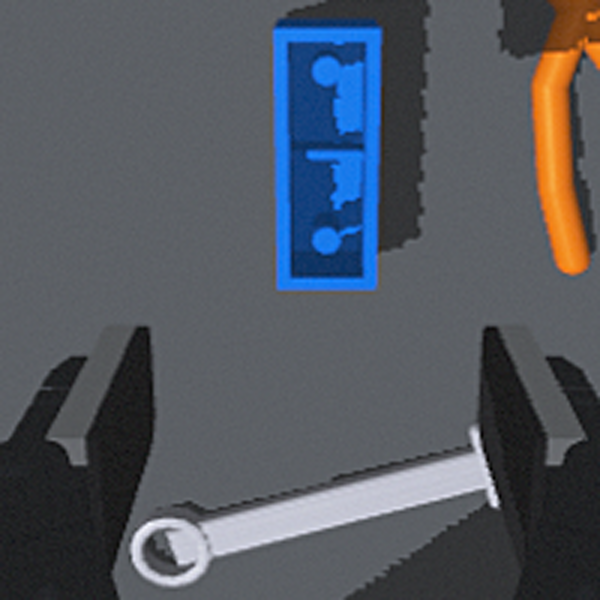

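```bash
cat > rim.py <<'E'
from lib import *
def rims(im,C,z,vmin=190,amin=150):
    h=cv2.cvtColor(im,cv2.COLOR_BGR2HSV); m=cv2.inRange(h,(100,150,vmin),(128,255,255))
    out=[]
    for c in blobs(m,amin):
        P=px2w(C,c,z); r=rect(P); out.append((c.mean(0).round(),r[0].round(4),r[1],r[2],np.degrees(r[3])))
    return out
def show(im,C,z,**k):
    for o in rims(im,C,z,**k): print("px",o[0],"xy",o[1],"LxW %.4f %.4f yaw %.2f"%o[2:])
E
python3 - <<'E'
from rim import *
im=cv2.imread("pics/w6.png"); C=cam('wrist',telemetry.state())
for v in (180,200,220): show(im,C,.03,vmin=v)
P=px2w(C,(np.array([(275,27),(381,27),(376,290),(277,290)])+.5)/3-.5+(150,130),.03); print(P.mean(0),rect(P))
E
```

```text
px [ 61. 209.] xy [0.4597 0.0196] LxW 0.0844 0.0326 yaw -2.84
px [448. 161.] xy [ 0.4332 -0.3443] LxW 0.0378 0.0121 yaw -2.63
px [259. 182.] xy [ 0.4473 -0.1706] LxW 0.0843 0.0323 yaw -11.76
px [ 61. 209.] xy [0.4596 0.0196] LxW 0.0843 0.0322 yaw -3.01
px [448. 161.] xy [ 0.4333 -0.3441] LxW 0.0379 0.0119 yaw -4.30
px [258. 182.] xy [ 0.4469 -0.1705] LxW 0.0834 0.0323 yaw -11.75
px [ 61. 209.] xy [0.4597 0.0196] LxW 0.0842 0.0321 yaw -3.04
px [448. 161.] xy [ 0.4332 -0.3445] LxW 0.0378 0.0110 yaw -4.30
px [259. 182.] xy [ 0.4475 -0.1705] LxW 0.0823 0.0316 yaw -11.78
[ 0.4472845  -0.17074609  0.03      ] (array([ 0.44730431, -0.17066097]), 0.0848841741681099, 0.03233565017580986, np.float64(-0.20684332765065605))
```

```bash
python3 -c "
from lib import *
go(.4473,-.1706,.012,np.radians(-11.8))"
```

```text
rot [-0.0001, 0.0, -0.0011] slide [0.0037, 0.0104, 0.4936] rows 3.6
```

```bash
python3 -m jog '{"rotation":[[0,0,0],[0,0,0],[0,0,0],[0,0,0],[0,0,0],[0,0,0],[0,0,0],[0,0,0],[0,0,0],[0,0,0],[0,0,0]],"slide":[[0.004,0.01,0.12],[0.004,0.01,0.25],[0.004,0.01,0.38],[0.004,0.01,0.49],[0.004,0.01,0.49],[0.004,0.01,0.49],[0.004,0.01,0.49],[0.004,0.01,0.49],[0.004,0.01,0.49],[0.004,0.01,0.49],[0.004,0.01,0.49]],"claw":[0.3,0.3,0.3,0.3,0.3,0.3,0.3,-1,-1,-1,-1]}';python3 -c "
from lib import *
st=telemetry.state(); print(st['position'],np.degrees(yaw(st)))
go(.6444,.0027,.15,np.radians(-5.2))";python3 -m jog '{"rotation":[[0,0,0],[0,0,0],[0,0,0],[0,0,0],[0,0,0],[0,0,0],[0,0,0]],"slide":[[0,0,0],[0,0,-0.1],[0,0,-0.2],[0,0,-0.3],[0,0,-0.42],[0,0,-0.42],[0,0,-0.42]],"claw":[-1,-1,-1,-1,-1,-1,-1]}';python3 -c "
from lib import *
im,C,st=grab('wrist','w7.png')
go(.6444,.0027,.14,np.radians(-5.2))"
```

```text
time_s: 14.9
position: [0.4488, -0.1714, 0.0154]
eef_rot: [0.995, -0.104, 0.002, 0.001]
ft_force: [-1.4, -0.3, 6.6]
gripper_width: 0.0305
[ 0.44880684 -0.17142876  0.01540112] -11.910240637813297
rot [0.0009, -0.0022, -0.0586] slide [0.5201, -0.7018, -0.4474] rows 7.1
time_s: 15.48
position: [0.4496, -0.1718, 0.1442]
eef_rot: [0.995, -0.104, 0.005, 0.002]
ft_force: [-0.9, -0.4, -1.1]
gripper_width: 0.0308
rot [0.0014, -0.0035, -0.0585] slide [0.5191, -0.7019, 0.0104] rows 6.3
```

View pics/w7.png

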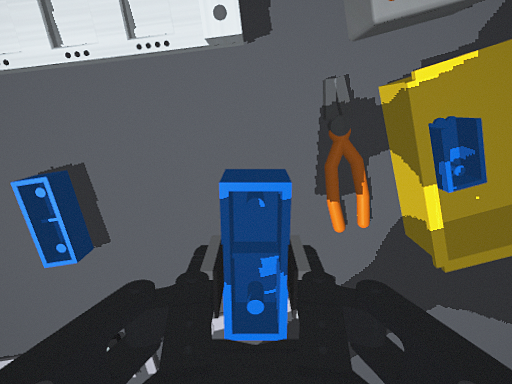

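```bash
cat > hand.py <<'E'
from rim import *
import sys
# in-hand housing: offset in tool frame; rim plane at tool z = -dz
def inhand(im,st,dz):
    c=optics.get_calibration("wrist"); M=c["mount"]; K,D,_,_=cam("wrist",st)
    C=(K,D,M[:3,3],M[:3,:3])
    h=cv2.cvtColor(im,cv2.COLOR_BGR2HSV); m=cv2.inRange(h,(100,150,190),(128,255,255)); m[:,:200]=0; m[:,310:]=0
    m[:165]=0
    P=[]
    for b in blobs(m,40): P.append(px2w(C,b,-dz))
    P=np.vstack(P); r=rect(P); print("in hand: tool x,y off",r[0].round(4),"L W",np.round(r[1:3],4),"yaw",round(np.degrees(r[3]),2)); return r
if __name__=="__main__":
    im,C,st=grab("wrist",sys.argv[1]); inhand(im,st,float(sys.argv[2])); print(st["position"],np.degrees(yaw(st)),st["gripper_width"])
E
python3 - <<'E'
from hand import *
im=cv2.imread("pics/w7.png"); 
for d in (.0146,.016,.018): inhand(im,telemetry.state(),d)
E
```

```text
in hand: tool x,y off [-0.0021 -0.0002] L W [0.0847 0.0322] yaw -0.05
in hand: tool x,y off [-0.0012 -0.0002] L W [0.0837 0.0318] yaw -0.05
in hand: tool x,y off [-0.0001 -0.0002] L W [0.0824 0.0313] yaw -0.05
```

```bash
python3 -m jog '{"rotation":[[0.001,-0.003,-0.058],[0.001,-0.003,-0.058],[0.001,-0.003,-0.058],[0.001,-0.003,-0.058],[0.001,-0.003,-0.058],[0.001,-0.003,-0.058],[0.001,-0.003,-0.058],[0.001,-0.003,-0.058],[0.001,-0.003,-0.058],[0.001,-0.003,-0.058],[0.001,-0.003,-0.058],[0.001,-0.003,-0.058]],"slide":[[0.524,-0.702,0.01],[0.524,-0.702,0.01],[0.524,-0.702,0.01],[0.524,-0.702,0.01],[0.524,-0.702,0.01],[0.524,-0.702,0.01],[0.524,-0.702,0.01],[0.524,-0.702,0.1],[0.524,-0.702,0.18],[0.524,-0.702,0.26],[0.524,-0.702,0.26],[0.524,-0.702,0.26]],"claw":[-1,-1,-1,-1,-1,-1,-1,-1,-1,-1,-1,-1]}';python3 -m jog '{"rotation":[[0,0,0],[0,0,0]],"slide":[[0,0,0],[0,0,0]],"claw":[-1,-1]}';python3 hand.py w8.png .0155;python3 -c "
from lib import *
go(.6459,.0026,.05,np.radians(-5.2))"
```

```text
time_s: 16.53
position: [0.6447, 0.0023, 0.0628]
eef_rot: [0.999, -0.046, -0.002, 0.0]
ft_force: [-1.2, -0.8, 1.3]
gripper_width: 0.0306
time_s: 16.7
position: [0.6452, 0.0022, 0.0638]
eef_rot: [0.999, -0.046, -0.002, 0.0]
ft_force: [-0.2, -0.1, 0.1]
gripper_width: 0.0305
in hand: tool x,y off [-0.0017 -0.0003] L W [0.0836 0.0319] yaw -0.07
[0.64517155 0.00216529 0.06384949] -5.264922103201145 0.030508840207211414
rot [0.0003, 0.0013, -0.0006] slide [0.002, -0.0016, 0.0469] rows 0.3
```

View pics/w8.png

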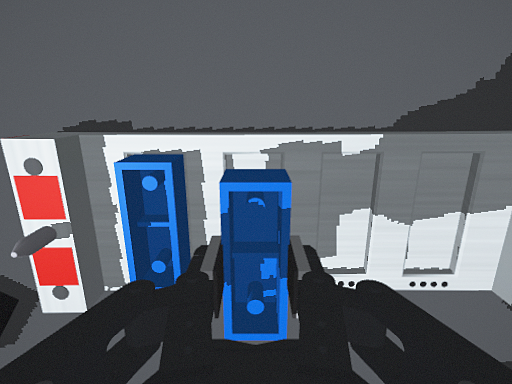

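```bash
python3 -m jog '{"rotation":[[0,0.001,0],[0,0.001,0],[0,0.001,0],[0,0.001,0],[0,0.001,0],[0,0.001,0],[0,0.001,0]],"slide":[[0.003,-0.002,0.04],[0.003,-0.002,0.07],[0.003,-0.002,0.1],[0.003,-0.002,0.12],[0.003,-0.002,0.137],[0.003,-0.002,0.137],[0.003,-0.002,0.137]],"claw":[-1,-1,-1,-1,-1,-1,-1]}';python3 hand.py w9.png .0155
```

```text
time_s: 17.33
position: [0.6461, 0.0026, 0.0254]
eef_rot: [0.999, -0.046, 0.0, 0.0]
ft_force: [-7.3, -0.1, 19.2]
gripper_width: 0.0306
in hand: tool x,y off [-0.0017 -0.0002] L W [0.0837 0.0319] yaw 0.04
[0.64611724 0.00264991 0.02544407] -5.252100335603283 0.03056017810718408
```

```bash
python3 -m jog '{"rotation":[[0,0,0],[0,0,0],[0,0,0],[0,0,0],[0,0,0],[0,0,0],[0,0,0],[0,0,0],[0,0,0],[0,0,0]],"slide":[[0,0,0],[0,0,0],[0,0,-0.05],[0,0,-0.15],[0,0,-0.25],[0,0,-0.4],[0,0,-0.5],[0,0,-0.5],[0,0,-0.5],[0,0,-0.5]],"claw":[0.0,0.0,0.0,0.0,0.0,0.0,0.3,0.3,0.3,0.3]}';python3 -c "
from rim import *
im,C,st=grab('wrist','w10.png')
print(st['position'])
print('z40');show(im,C,.04)
print('z30');show(im,C,.03)
go(.4597,.0196,.16,np.radians(-3))"
```

```text
time_s: 18.22
position: [0.6455, 0.0029, 0.1741]
eef_rot: [0.999, -0.046, -0.001, 0.0]
ft_force: [0.6, -0.2, -0.0]
gripper_width: 0.0554
[0.64548357 0.00285995 0.17406227]
z40
px [254. 323.] xy [0.4859 0.0189] LxW 0.0438 0.0315 yaw -4.51
px [255. 183.] xy [0.644  0.0032] LxW 0.0828 0.0323 yaw -5.20
px [190. 182.] xy [0.6511 0.0651] LxW 0.0835 0.0318 yaw -5.08
z30
px [254. 323.] xy [0.4775 0.0197] LxW 0.0454 0.0326 yaw -4.51
px [255. 183.] xy [0.6413 0.0034] LxW 0.0858 0.0335 yaw -5.20
px [190. 182.] xy [0.6486 0.0675] LxW 0.0865 0.0329 yaw -5.08
rot [0.0004, 0.0018, -0.0197] slide [-0.6204, 0.001, 0.0464] rows 4.5
```

View pics/w10.png

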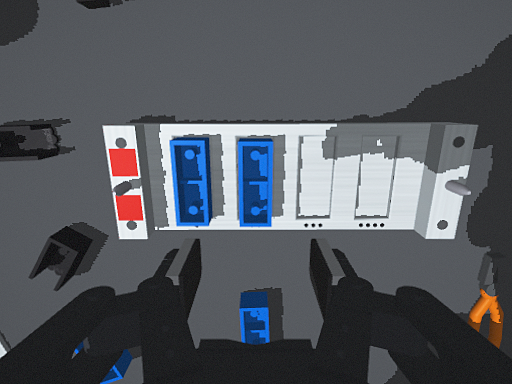

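```bash
python3 -m jog '{"rotation":[[0,0.001,-0.02],[0,0.001,-0.02],[0,0.001,-0.02],[0,0.001,-0.02],[0,0.001,-0.02],[0,0.001,-0.02],[0,0.001,-0.02],[0,0.001,-0.02]],"slide":[[-0.62,0,0.046],[-0.62,0,0.046],[-0.62,0,0.046],[-0.62,0,0.046],[-0.62,0,0.046],[-0.62,0,0.046],[-0.62,0,0.046],[-0.62,0,0.046]],"claw":[0.3,0.3,0.3,0.3,0.3,0.3,0.3,0.3]}';python3 -c "
from rim import *
im,C,st=grab('wrist','w11.png')
print(st['position'])
show(im,C,.03)
go(.4597,.0196,.012,np.radians(-3))"
```

```text
time_s: 18.93
position: [0.4606, 0.0198, 0.1596]
eef_rot: [1.0, -0.026, -0.001, 0.0]
ft_force: [1.0, 0.0, 0.2]
gripper_width: 0.0554
[0.46059125 0.01977227 0.15964911]
px [ 52. 200.] xy [0.4534 0.2118] LxW 0.0845 0.0327 yaw 17.01
px [255. 185.] xy [0.4593 0.0203] LxW 0.0836 0.0323 yaw -2.83
px [263.   4.] xy [0.6079 0.0063] LxW 0.0331 0.0061 yaw 86.99
rot [0.0004, 0.0008, 0.0002] slide [-0.0032, 0.0003, 0.4923] rows 3.5
```

```bash
python3 -m jog '{"rotation":[[0,0,0],[0,0,0],[0,0,0],[0,0,0],[0,0,0],[0,0,0],[0,0,0],[0,0,0],[0,0,0],[0,0,0],[0,0,0]],"slide":[[-0.009,-0.002,0.12],[-0.009,-0.002,0.25],[-0.009,-0.002,0.38],[-0.009,-0.002,0.49],[-0.009,-0.002,0.49],[-0.009,-0.002,0.49],[-0.009,-0.002,0.49],[-0.009,-0.002,0.49],[-0.009,-0.002,0.49],[-0.009,-0.002,0.49],[-0.009,-0.002,0.49]],"claw":[0.3,0.3,0.3,0.3,0.3,0.3,0.3,-1,-1,-1,-1]}';python3 -m jog '{"rotation":[[0,0,0],[0,0,0],[0,0,0],[0,0,0],[0,0,0],[0,0,0],[0,0,0]],"slide":[[0,0,0],[0,0,-0.1],[0,0,-0.2],[0,0,-0.3],[0,0,-0.42],[0,0,-0.42],[0,0,-0.42]],"claw":[-1,-1,-1,-1,-1,-1,-1]}';python3 hand.py w12.png .0155; python3 -c "
from lib import *
go(.6388,-.059,.14,np.radians(-5.2))"
```

```text
time_s: 19.9
position: [0.4597, 0.0202, 0.0149]
eef_rot: [1.0, -0.026, 0.002, 0.001]
ft_force: [-1.3, -0.2, 6.7]
gripper_width: 0.0302
time_s: 20.48
position: [0.4607, 0.0202, 0.1437]
eef_rot: [1.0, -0.026, 0.005, 0.001]
ft_force: [0.1, 0.7, -0.5]
gripper_width: 0.0306
in hand: tool x,y off [-0.0002 -0.0003] L W [0.0842 0.0321] yaw -0.09
[0.46074624 0.02020242 0.14368573] -2.9603121010318367 0.030567347830432356
rot [0.0006, -0.003, 0.0195] slide [0.6103, 0.2331, 0.0107] rows 4.7
```

View pics/w12.png

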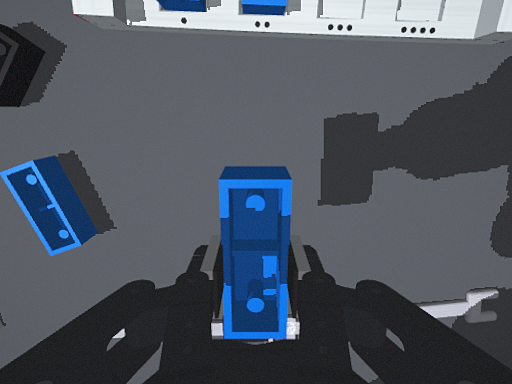

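```bash
python3 -m jog '{"rotation":[[0.001,-0.002,0.02],[0.001,-0.002,0.02],[0.001,-0.002,0.02],[0.001,-0.002,0.02],[0.001,-0.002,0.02],[0.001,-0.002,0.02],[0.001,-0.002,0.02],[0.001,-0.002,0.02],[0.001,-0.002,0.02],[0.001,-0.002,0.02],[0.001,-0.002,0.02]],"slide":[[0.611,0.233,0.01],[0.611,0.233,0.01],[0.611,0.233,0.01],[0.611,0.233,0.01],[0.611,0.233,0.01],[0.611,0.233,0.1],[0.611,0.233,0.18],[0.611,0.233,0.27],[0.611,0.233,0.27],[0.611,0.233,0.27],[0.611,0.233,0.27]],"claw":[-1,-1,-1,-1,-1,-1,-1,-1,-1,-1,-1]}';python3 hand.py w13.png .0155;python3 -c "
from lib import *
go(.6389,-.059,.022,np.radians(-5.2))"
```

```text
time_s: 21.45
position: [0.6398, -0.0591, 0.0628]
eef_rot: [0.999, -0.046, 0.001, -0.0]
ft_force: [-0.3, -0.1, 0.2]
gripper_width: 0.0305
in hand: tool x,y off [-0.0004 -0.0003] L W [0.0837 0.0322] yaw -0.06
[ 0.63977424 -0.05909784  0.06278555] -5.251742803169976 0.030498519870447376
rot [-0.0003, -0.0021, -0.0004] slide [-0.0054, -0.0002, 0.1388] rows 1.0
```

View pics/w13.png

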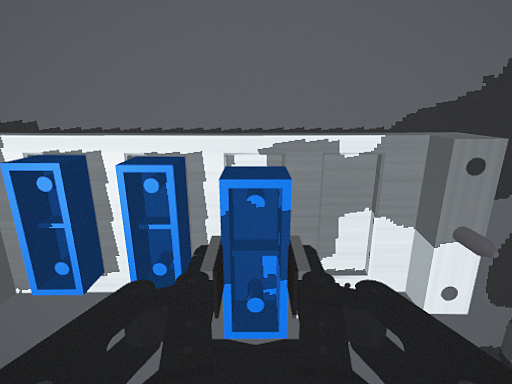

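```bash
python3 -m jog '{"rotation":[[0,-0.002,0],[0,-0.002,0],[0,-0.002,0],[0,-0.002,0],[0,-0.002,0],[0,-0.002,0],[0,-0.002,0],[0,-0.002,0]],"slide":[[-0.005,0,0],[-0.005,0,0.04],[-0.005,0,0.07],[-0.005,0,0.1],[-0.005,0,0.12],[-0.005,0,0.137],[-0.005,0,0.137],[-0.005,0,0.137]],"claw":[-1,-1,-1,-1,-1,-1,-1,-1]}'
```

```text
time_s: 22.17
position: [0.6391, -0.0591, 0.0242]
eef_rot: [0.999, -0.046, 0.001, -0.0]
ft_force: [-5.6, 1.8, 15.6]
gripper_width: 0.0305
```

```bash
python3 -m jog '{"rotation":[[0,0,0],[0,0,0],[0,0,0],[0,0,0],[0,0,0],[0,0,0],[0,0,0],[0,0,0],[0,0,0],[0,0,0]],"slide":[[0,0,0],[0,0,0],[0,0,-0.05],[0,0,-0.15],[0,0,-0.25],[0,0,-0.4],[0,0,-0.5],[0,0,-0.5],[0,0,-0.5],[0,0,-0.5]],"claw":[0.0,0.0,0.0,0.0,0.0,0.0,0.3,0.3,0.3,0.3]}';python3 top.py t5.png | grep blue; python3 -c "
from rim import *
im,C,st=grab('wrist','w14.png')
print(st['position'])
print('z40');show(im,C,.04)
go(.4534,.2118,.16,np.radians(17))"
```

```text
time_s: 23.0
position: [0.6382, -0.059, 0.1728]
eef_rot: [0.999, -0.046, -0.001, -0.0]
ft_force: [-1.0, 0.3, -0.5]
gripper_width: 0.0557
blue [380. 236.] [ 0.4447 -0.3463] [0.0565 0.0376] 4.7
blue [168. 239.] [0.4525 0.2115] [0.0874 0.0368] 17.2
blue [414. 234.] [ 0.4469 -0.4372] [0.0679 0.0504] 2.1
blue [268. 160.] [ 0.6589 -0.0585] [0.0357 0.0311] 76.7
blue [246. 156.] [ 6.726e-01 -6.000e-04] [0.0338 0.0297] -14.6
blue [220. 163.] [0.6523 0.071 ] [0.0902 0.031 ] -11.9
blue [128. 111.] [0.8062 0.3246] [0.0607 0.0583] 32.7
blue [334. 102.] [ 0.8199 -0.2488] [0.0872 0.0604] 60.1
[ 0.63795158 -0.05892683  0.17207719]
z40
px [255. 182.] xy [ 0.6384 -0.0587] LxW 0.0832 0.0321 yaw -4.65
px [189. 182.] xy [0.6444 0.003 ] LxW 0.0838 0.0317 yaw -5.22
px [123. 181.] xy [0.651  0.0653] LxW 0.0834 0.0317 yaw -5.21
rot [-0.0006, 0.0014, -0.194] slide [-0.6947, -0.8426, 0.0421] rows 7.9
```

View pics/w14.png

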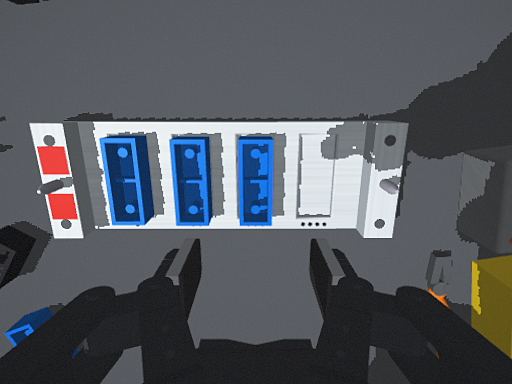

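```bash
python3 -m jog '{"rotation":[[0,0.001,-0.194],[0,0.001,-0.194],[0,0.001,-0.194],[0,0.001,-0.194],[0,0.001,-0.194],[0,0.001,-0.194],[0,0.001,-0.194],[0,0.001,-0.194],[0,0.001,-0.194],[0,0.001,-0.194],[0,0.001,-0.194]],"slide":[[-0.695,-0.843,0.04],[-0.695,-0.843,0.04],[-0.695,-0.843,0.04],[-0.695,-0.843,0.04],[-0.695,-0.843,0.04],[-0.695,-0.843,0.04],[-0.695,-0.843,0.04],[-0.695,-0.843,0.04],[-0.695,-0.843,0.04],[-0.695,-0.843,0.04],[-0.695,-0.843,0.04]],"claw":[0.3,0.3,0.3,0.3,0.3,0.3,0.3,0.3,0.3,0.3,0.3]}';python3 -c "
from rim import *
im,C,st=grab('wrist','w15.png')
print(st['position'])
show(im,C,.03)
go(.4534,.2118,.012,np.radians(17))"
```

```text
time_s: 24.02
position: [0.4532, 0.2118, 0.1598]
eef_rot: [0.989, 0.148, -0.001, -0.0]
ft_force: [0.1, -0.6, 0.2]
gripper_width: 0.0556
[0.45317295 0.21176203 0.15976978]
px [256. 183.] xy [0.4541 0.2113] LxW 0.0833 0.0323 yaw 17.10
px [492.  36.] xy [0.6319 0.0612] LxW 0.0384 0.0332 yaw -5.03
rot [-0.0005, 0.0008, -0.0004] slide [0.0005, -0.0014, 0.4931] rows 3.5
```

```bash
python3 -m jog '{"rotation":[[0,0,0],[0,0,0],[0,0,0],[0,0,0],[0,0,0],[0,0,0],[0,0,0],[0,0,0],[0,0,0],[0,0,0],[0,0,0]],"slide":[[-0.003,0.002,0.12],[-0.003,0.002,0.25],[-0.003,0.002,0.38],[-0.003,0.002,0.49],[-0.003,0.002,0.49],[-0.003,0.002,0.49],[-0.003,0.002,0.49],[-0.003,0.002,0.49],[-0.003,0.002,0.49],[-0.003,0.002,0.49],[-0.003,0.002,0.49]],"claw":[0.3,0.3,0.3,0.3,0.3,0.3,0.3,-1,-1,-1,-1]}';python3 -m jog '{"rotation":[[0,0,0],[0,0,0],[0,0,0],[0,0,0],[0,0,0],[0,0,0],[0,0,0]],"slide":[[0,0,0],[0,0,-0.1],[0,0,-0.2],[0,0,-0.3],[0,0,-0.42],[0,0,-0.42],[0,0,-0.42]],"claw":[-1,-1,-1,-1,-1,-1,-1]}';python3 hand.py w16.png .0155; python3 -c "
from lib import *
go(.6332,-.1208,.14,np.radians(-5.2))"
```

```text
time_s: 24.98
position: [0.4543, 0.2109, 0.0153]
eef_rot: [0.989, 0.148, 0.001, -0.001]
ft_force: [-0.0, -1.2, 7.3]
gripper_width: 0.0308
time_s: 25.57
position: [0.4553, 0.2112, 0.1442]
eef_rot: [0.989, 0.148, 0.005, -0.001]
ft_force: [-0.7, 0.2, -0.4]
gripper_width: 0.0306
in hand: tool x,y off [ 0.0003 -0.0004] L W [0.0835 0.032 ] yaw -0.0
[0.45533788 0.21115992 0.14424023] 16.985002263612596 0.03064107224948189
rot [-0.0009, -0.0027, 0.1935] slide [0.248, 1.2313, 0.0086] rows 9.0
```

View pics/w16.png

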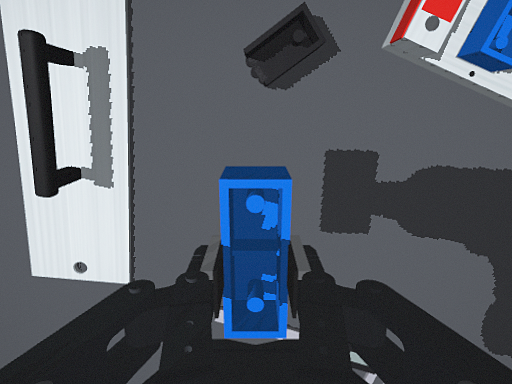

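```bash
python3 -m jog '{"rotation":[[0,-0.002,0.12],[0,-0.002,0.12],[0,-0.002,0.12],[0,-0.002,0.12],[0,-0.002,0.12],[0,-0.002,0.12],[0,-0.002,0.12]],"slide":[[0.15,0.75,0],[0.15,0.75,0],[0.15,0.75,0],[0.15,0.75,0],[0.15,0.75,0],[0.15,0.75,0],[0.15,0.75,0]],"claw":[-1,-1,-1,-1,-1,-1,-1]}'; python3 -c "
from lib import *
go(.633,-.1206,.14,np.radians(-5.2))"
```

```text
time_s: 26.2
position: [0.564, 0.0044, 0.1407]
eef_rot: [1.0, 0.026, -0.0, -0.0]
ft_force: [-0.9, -0.9, -0.6]
gripper_width: 0.0304
rot [-0.0004, 0.0, 0.0712] slide [0.2081, 0.4281, 0.002] rows 3.4
```

```bash
python3 -m jog '{"rotation":[[0,0,0.071],[0,0,0.071],[0,0,0.071],[0,0,0.071],[0,0,0.071],[0,0,0.071],[0,0,0.071],[0,0,0.071],[0,0,0.071],[0,0,0.071],[0,0,0.071]],"slide":[[0.208,0.428,0],[0.208,0.428,0],[0.208,0.428,0],[0.208,0.428,0],[0.208,0.428,0],[0.208,0.428,0.1],[0.208,0.428,0.18],[0.208,0.428,0.26],[0.208,0.428,0.26],[0.208,0.428,0.26],[0.208,0.428,0.26]],"claw":[-1,-1,-1,-1,-1,-1,-1,-1,-1,-1,-1]}';python3 hand.py w17.png .0155;python3 -c "
from lib import *
go(.633,-.1206,.022,np.radians(-5.2))"
```

```text
time_s: 27.12
position: [0.6333, -0.1198, 0.0635]
eef_rot: [0.999, -0.045, 0.0, -0.0]
ft_force: [0.4, 1.1, 0.0]
gripper_width: 0.0305
in hand: tool x,y off [ 0.0001 -0.0003] L W [0.0835 0.0322] yaw 0.02
[ 0.6333193  -0.1197626   0.06354799] -5.12731483205683 0.03049667679137419
rot [-0.0002, -0.0011, 0.0006] slide [-0.0028, 0.002, 0.1408] rows 1.0
```

View pics/w17.png

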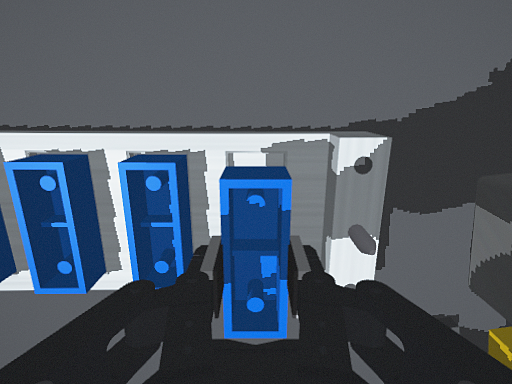

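```bash
python3 -m jog '{"rotation":[[0,-0.001,0],[0,-0.001,0],[0,-0.001,0],[0,-0.001,0],[0,-0.001,0],[0,-0.001,0],[0,-0.001,0],[0,-0.001,0]],"slide":[[-0.003,0.002,0],[-0.003,0.002,0.04],[-0.003,0.002,0.07],[-0.003,0.002,0.1],[-0.003,0.002,0.12],[-0.003,0.002,0.139],[-0.003,0.002,0.139],[-0.003,0.002,0.139]],"claw":[-1,-1,-1,-1,-1,-1,-1,-1]}'
```

```text
time_s: 27.83
position: [0.6351, -0.1209, 0.0283]
eef_rot: [0.999, -0.045, 0.003, 0.001]
ft_force: [-8.6, 3.6, 35.8]
gripper_width: 0.0307
```

```bash
python3 -c "
from lib import *
go(.633,-.1206,.034,np.radians(-5.2))";python3 -m jog '{"rotation":[[0,0,0],[0,0,0],[0,0,0],[0,0,0]],"slide":[[0,0,-0.015],[-0.007,0,-0.02],[-0.007,0,-0.02],[-0.007,0,-0.02]],"claw":[-1,-1,-1,-1]}';python3 hand.py w18.png .0155;python3 -c "
from lib import *
go(.633,-.1206,.022,np.radians(-5.2))"
```

```text
rot [0.0004, -0.0033, 0.0007] slide [-0.0068, -0.0003, -0.0191] rows 0.1
time_s: 28.17
position: [0.6321, -0.1206, 0.0329]
eef_rot: [0.999, -0.045, 0.002, 0.0]
ft_force: [0.1, -0.3, -0.2]
gripper_width: 0.0306
in hand: tool x,y off [-0.0015 -0.0003] L W [0.0877 0.0329] yaw -0.06
[ 0.63208174 -0.1205722   0.03293523] -5.13743087033716 0.030617745847885517
rot [0.0001, -0.002, 0.0006] slide [0.0031, -0.0001, 0.0357] rows 0.3
```

View pics/w18.png

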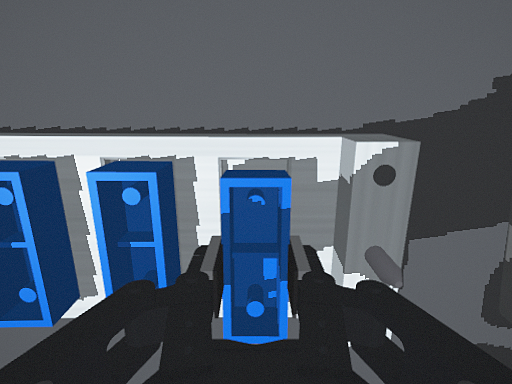

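```bash
python3 -m jog '{"rotation":[[0,-0.002,0],[0,-0.002,0],[0,-0.002,0],[0,-0.002,0],[0,-0.002,0],[0,-0.002,0]],"slide":[[0.001,0,0.01],[0.001,0,0.02],[0.001,0,0.027],[0.001,0,0.033],[0.001,0,0.036],[0.001,0,0.036]],"claw":[-1,-1,-1,-1,-1,-1]}';python3 hand.py w19.png .0155
```

```text
time_s: 28.72
position: [0.6327, -0.1207, 0.0284]
eef_rot: [0.999, -0.045, 0.001, 0.001]
ft_force: [-17.4, 3.4, 47.9]
gripper_width: 0.0305
in hand: tool x,y off [-0.0018 -0.0003] L W [0.0884 0.0329] yaw -0.07
[ 0.63270643 -0.12067953  0.0283971 ] -5.115335621429199 0.030490968861409534
```

View pics/w19.png

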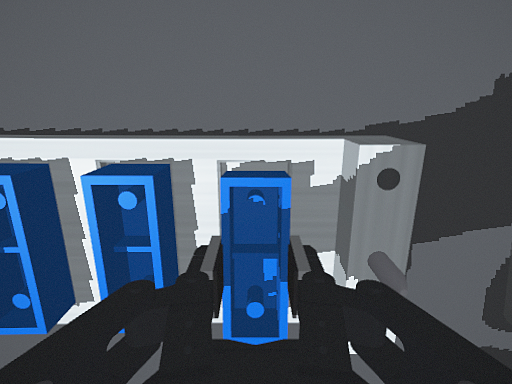

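```bash
python3 -c "
from lib import *
a=[cv2.resize(cv2.imread(f'pics/w{i}.png')[150:360,205:305],None,fx=2.7,fy=2.7,interpolation=cv2.INTER_CUBIC) for i in (17,19)]
cv2.imwrite('pics/c19.png',np.hstack(a))
st=telemetry.state();print(st['wrist_torque'],st['ft_force'])"
```

```text
[ 0.78594231  3.30516822 -0.08688881] [-16.56136404   4.12408874  47.81636989]
```

View pics/c19.png

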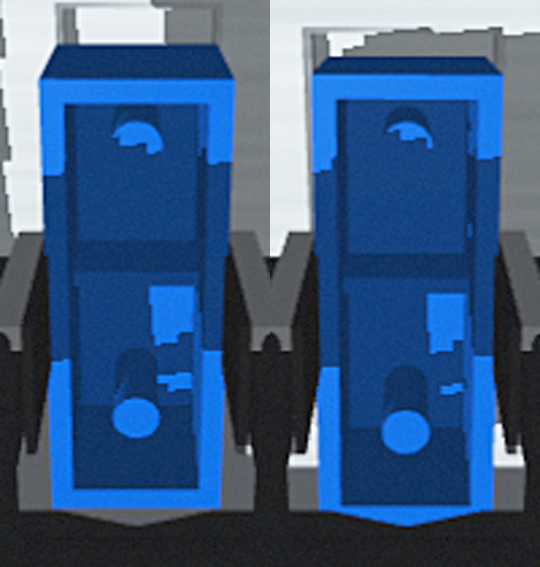

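```bash
python3 -m jog '{"rotation":[[0,0,0],[0,0,0],[0,0,0],[0,0,0],[0,0,0],[0,0,0],[0,0,0],[0,0,0],[0,0,0],[0,0,0],[0,0,0]],"slide":[[0,0,-0.05],[0,0,-0.15],[0,0,-0.25],[0,0,-0.35],[-0.55,0,-0.38],[-0.55,-0.2,-0.38],[-0.55,-0.2,-0.38],[-0.55,-0.2,-0.38],[-0.55,-0.2,-0.38],[-0.55,-0.2,-0.38],[-0.55,-0.2,-0.38]],"claw":[-1,-1,-1,-1,-1,-1,-1,-1,-1,-1,-1]}';python3 -c "
from rim import *
im,C,st=grab('wrist','w20.png')
go(.47,-.05,.014,np.radians(-5.2))"
```

```text
time_s: 29.68
position: [0.4738, -0.046, 0.1419]
eef_rot: [0.999, -0.044, 0.001, 0.001]
ft_force: [1.1, -0.2, 0.2]
gripper_width: 0.0308
rot [0.0007, -0.0016, 0.0008] slide [-0.0153, 0.0124, 0.4262] rows 3.1
```

View pics/w20.png

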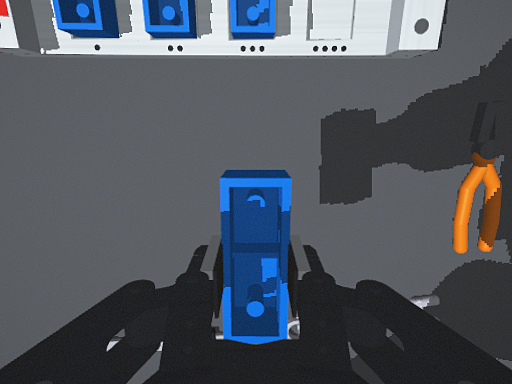

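```bash
python3 -m jog '{"rotation":[[0,0,0],[0,0,0],[0,0,0],[0,0,0],[0,0,0],[0,0,0],[0,0,0],[0,0,0],[0,0,0]],"slide":[[0,0,0.12],[0,0,0.25],[0,0,0.36],[0,0,0.41],[0,0,0.41],[0,0,0.41],[0,0,0.41],[0,0,0.41],[0,0,0.41]],"claw":[-1,-1,-1,-1,-1,-1,0.3,0.3,0.3]}';python3 -m jog '{"rotation":[[0,0,0],[0,0,0],[0,0,0],[0,0,0],[0,0,0],[0,0,0],[0,0,0]],"slide":[[0,0,-0.1],[0,0,-0.25],[0,0,-0.4],[0,0,-0.47],[0,0,-0.47],[0,0,-0.47],[0,0,-0.47]],"claw":[0.3,0.3,0.3,0.3,0.3,0.3,0.3]}';python3 -c "
from rim import *
im,C,st=grab('wrist','w21.png'); print(st['position'])
show(im,C,.03)
go(.632,-.1208,.175,np.radians(-5.2))"
```

```text
time_s: 30.48
position: [0.4758, -0.047, 0.0194]
eef_rot: [0.999, -0.045, 0.002, 0.001]
ft_force: [-0.4, -0.2, 1.4]
gripper_width: 0.0554
time_s: 31.07
position: [0.4747, -0.0466, 0.1601]
eef_rot: [0.999, -0.045, 0.002, 0.001]
ft_force: [-0.9, 0.1, 0.6]
gripper_width: 0.0557
[ 0.474658   -0.04657854  0.16009236]
px [256. 184.] xy [ 0.474  -0.0472] LxW 0.0836 0.0323 yaw -5.09
px [253.  21.] xy [ 0.6126 -0.0562] LxW 0.0336 0.0275 yaw 84.98
px [172.  22.] xy [0.6181 0.008 ] LxW 0.0330 0.0275 yaw 85.25
px [90. 22.] xy [0.6243 0.0726] LxW 0.0331 0.0252 yaw 85.58
rot [0.0007, -0.0014, 0.0007] slide [0.5457, 0.1999, -0.0501] rows 4.2
```

View pics/w21.png

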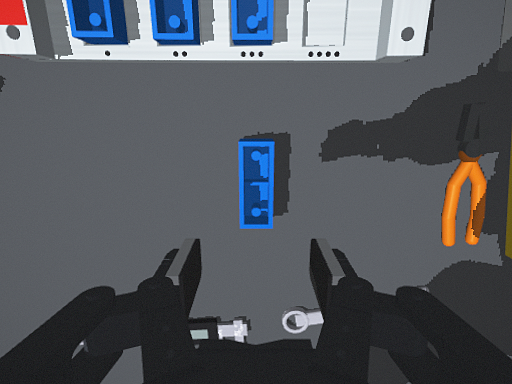

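Flat on the bench at (0.474, −0.047). I take a direct look at nest 4 from above before regrasping.

```bash
python3 -m jog '{"rotation":[[0,-0.001,0],[0,-0.001,0],[0,-0.001,0],[0,-0.001,0],[0,-0.001,0],[0,-0.001,0],[0,-0.001,0],[0,-0.001,0]],"slide":[[0.546,0.2,-0.05],[0.546,0.2,-0.05],[0.546,0.2,-0.05],[0.546,0.2,-0.05],[0.546,0.2,-0.05],[0.546,0.2,-0.05],[0.546,0.2,-0.05],[0.546,0.2,-0.05]],"claw":[0.3,0.3,0.3,0.3,0.3,0.3,0.3,0.3]}';python3 -c "
from rim import *
im,C,st=grab('wrist','w22.png'); print(st['position'],st['eef_rot'])
show(im,C,.04)
cv2.imwrite('pics/c22.png',cv2.resize(im[110:250,180:340],None,fx=5,fy=5,interpolation=cv2.INTER_CUBIC)[:600])
go(.474,-.0472,.15,np.radians(-5.1))"
```

```text
time_s: 31.78
position: [0.6306, -0.1201, 0.1735]
eef_rot: [0.999, -0.045, -0.001, 0.0]
ft_force: [-0.4, 0.4, -0.2]
gripper_width: 0.0556
[ 0.63063464 -0.12011979  0.17350227] [ 9.99006781e-01 -4.45396529e-02 -1.27748897e-03  1.94582762e-04]
px [211. 309.] xy [ 0.4897 -0.0556] LxW 0.0631 0.0213 yaw -4.49
px [190. 179.] xy [ 0.6385 -0.059 ] LxW 0.0839 0.0317 yaw -5.14
px [124. 179.] xy [0.644  0.0032] LxW 0.0837 0.0316 yaw -5.28
px [ 56. 178.] xy [0.6508 0.0656] LxW 0.0840 0.0323 yaw -5.18
rot [0.0004, 0.0007, 0.0] slide [-0.542, -0.1956, 0.0812] rows 4.2
```

View pics/c22.png

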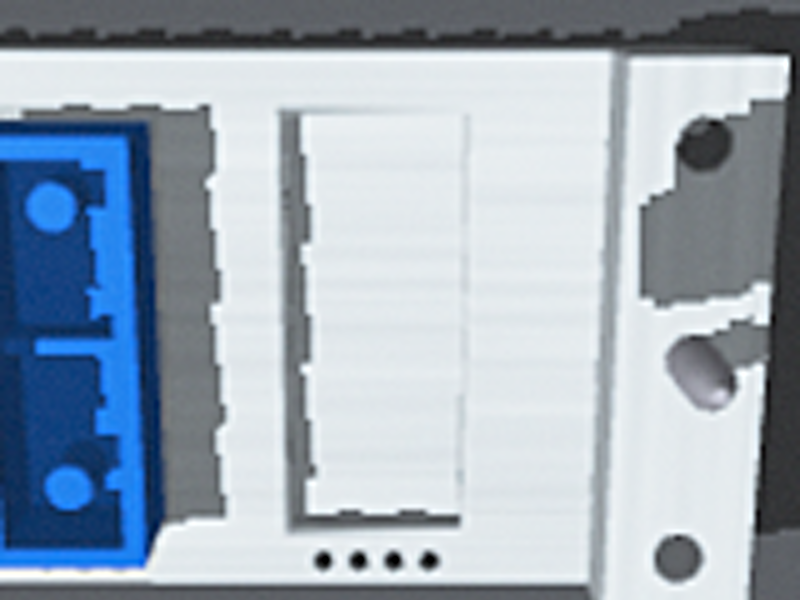

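```bash
python3 -c "
from m import *
C=cam('wrist',telemetry.state())
P=px2w(C,f([(280,108),(469,112),(461,530),(288,531)],(180,110)),.018)
print(P.round(4),P.mean(0),rect(P))
q=px2w(C,f([(370,50),(370,583)],(180,110)),.018);print(q, q.mean(0),np.linalg.norm(q[0]-q[1]))
r=px2w(C,f([(704,142),(678,558)],(180,110)),.0415);print(r,r.mean(0))
p=px2w(C,f([(690,362)],(180,110)),.0415);print(p)
"
```

```text
[[ 0.68   -0.1052  0.018 ]
 [ 0.676  -0.1419  0.018 ]
 [ 0.5892 -0.1341  0.018 ]
 [ 0.5922 -0.0975  0.018 ]] [ 0.63439115 -0.11967288  0.018     ] (array([ 0.63453054, -0.1197264 ]), 0.08814569562673569, 0.03691265359520912, np.float64(-0.08743570648699084))
[[ 0.68943521 -0.12366887  0.018     ]
 [ 0.57883962 -0.11378313  0.018     ]] [ 0.63413742 -0.118726    0.018     ] 0.11103654426341678
[[ 0.66912932 -0.18262719  0.0415    ]
 [ 0.58863506 -0.17557516  0.0415    ]] [ 0.62888219 -0.17910117  0.0415    ]
[[ 0.62824323 -0.17902219  0.0415    ]]
```

```bash
python3 -m jog '{"rotation":[[0,0,0],[0,0,0],[0,0,0],[0,0,0],[0,0,0],[0,0,0],[0,0,0]],"slide":[[-0.542,-0.196,0],[-0.542,-0.196,0],[-0.542,-0.196,0],[-0.542,-0.196,0.08],[-0.542,-0.196,0.08],[-0.542,-0.196,0.08],[-0.542,-0.196,0.08]],"claw":[0.3,0.3,0.3,0.3,0.3,0.3,0.3]}';python3 -c "
from rim import *
im,C,st=grab('wrist','w23.png'); print(st['position'])
show(im,C,.03)
go(.474,-.0472,.012,np.radians(-5.1))"
```

```text
time_s: 32.42
position: [0.4736, -0.0466, 0.1512]
eef_rot: [0.999, -0.044, -0.0, 0.001]
ft_force: [0.7, 0.0, 0.4]
gripper_width: 0.0553
[ 0.47359455 -0.04660089  0.15116348]
px [256. 185.] xy [ 0.4742 -0.0472] LxW 0.0839 0.0323 yaw -5.06
px [253.  18.] xy [ 0.6105 -0.056 ] LxW 0.0336 0.0230 yaw 85.04
px [169.  20.] xy [0.6162 0.0083] LxW 0.0330 0.0223 yaw 85.36
px [84. 19.] xy [0.6219 0.073 ] LxW 0.0332 0.0208 yaw 85.67
rot [0.0006, -0.0006, 0.0003] slide [-0.0032, -0.0002, 0.4647] rows 3.3
```

```bash
python3 -m jog '{"rotation":[[0,0,0],[0,0,0],[0,0,0],[0,0,0],[0,0,0],[0,0,0],[0,0,0],[0,0,0],[0,0,0],[0,0,0],[0,0,0]],"slide":[[-0.006,0,0.12],[-0.006,0,0.25],[-0.006,0,0.38],[-0.006,0,0.464],[-0.006,0,0.464],[-0.006,0,0.464],[-0.006,0,0.464],[-0.006,0,0.464],[-0.006,0,0.464],[-0.006,0,0.464],[-0.006,0,0.464]],"claw":[0.3,0.3,0.3,0.3,0.3,0.3,0.3,-1,-1,-1,-1]}';python3 -m jog '{"rotation":[[0,0,0],[0,0,0],[0,0,0],[0,0,0],[0,0,0],[0,0,0],[0,0,0]],"slide":[[0,0,0],[0,0,-0.1],[0,0,-0.2],[0,0,-0.3],[0,0,-0.42],[0,0,-0.42],[0,0,-0.42]],"claw":[-1,-1,-1,-1,-1,-1,-1]}';python3 hand.py w24.png .0155; python3 -c "
from lib import *
go(.634,-.1203,.14,np.radians(-5.2))"
```

```text
time_s: 33.38
position: [0.4748, -0.0476, 0.0143]
eef_rot: [0.999, -0.044, 0.003, 0.001]
ft_force: [0.2, 0.3, 5.6]
gripper_width: 0.0306
time_s: 33.97
position: [0.4754, -0.0476, 0.1429]
eef_rot: [0.999, -0.044, 0.006, 0.002]
ft_force: [0.0, 1.2, -0.9]
gripper_width: 0.0306
in hand: tool x,y off [-0.0002 -0.0002] L W [0.0842 0.0325] yaw 0.05
[ 0.4754364  -0.04761321  0.14287264] -5.062610922910781 0.03064278098466892
rot [0.0012, -0.004, 0.0012] slide [0.5517, 0.1954, 0.0089] rows 4.2
```

```bash
python3 -m jog '{"rotation":[[0.001,-0.002,0.001],[0.001,-0.002,0.001],[0.001,-0.002,0.001],[0.001,-0.002,0.001],[0.001,-0.002,0.001],[0.001,-0.002,0.001],[0.001,-0.002,0.001],[0.001,-0.002,0.001],[0.001,-0.002,0.001],[0.001,-0.002,0.001],[0.001,-0.002,0.001],[0.001,-0.002,0.001]],"slide":[[0.552,0.195,0],[0.552,0.195,0],[0.552,0.195,0],[0.552,0.195,0],[0.552,0.195,0],[0.552,0.195,0.1],[0.552,0.195,0.18],[0.552,0.195,0.28],[0.552,0.195,0.3],[0.552,0.195,0.3],[0.552,0.195,0.3],[0.552,0.195,0.3]],"claw":[-1,-1,-1,-1,-1,-1,-1,-1,-1,-1,-1,-1]}';python3 hand.py w25.png .0155;python3 -c "
from lib import *
go(.634,-.1203,.024,np.radians(-5.2))"
```

```text
time_s: 35.02
position: [0.6357, -0.1207, 0.0543]
eef_rot: [0.999, -0.045, 0.003, 0.001]
ft_force: [-0.5, -0.0, -0.1]
gripper_width: 0.0306
in hand: tool x,y off [-0.0002 -0.0003] L W [0.0842 0.0325] yaw -0.05
[ 0.6357319  -0.12073345  0.05426417] -5.172432861719697 0.03061448042824726
rot [0.0006, -0.0036, 0.0002] slide [-0.0071, -0.0012, 0.102] rows 0.7
```

```bash
python3 -m jog '{"rotation":[[0,-0.001,0],[0,-0.001,0],[0,-0.001,0],[0,-0.001,0],[0,-0.001,0],[0,-0.001,0]],"slide":[[-0.006,-0.001,0],[-0.006,-0.001,0.02],[-0.006,-0.001,0.04],[-0.006,-0.001,0.05],[-0.006,-0.001,0.06],[-0.006,-0.001,0.06]],"claw":[-1,-1,-1,-1,-1,-1]}';python3 -c "
from lib import *
go(.634,-.1203,.024,np.radians(-5.2))"
```

```text
time_s: 35.57
position: [0.6337, -0.1202, 0.0355]
eef_rot: [0.999, -0.045, 0.002, 0.0]
ft_force: [0.4, -0.8, 0.1]
gripper_width: 0.0308
rot [0.0004, -0.0017, 0.0002] slide [0.001, 0.0002, 0.0384] rows 0.3
```

```bash
python3 -m jog '{"rotation":[[0,0,0],[0,0,0],[0,0,0],[0,0,0],[0,0,0]],"slide":[[0.001,0,0.01],[0.001,0,0.02],[0.001,0,0.03],[0.001,0,0.036],[0.001,0,0.038]],"claw":[-1,-1,-1,-1,-1]}'
```

```text
time_s: 35.98
position: [0.6338, -0.1202, 0.0243]
eef_rot: [0.999, -0.045, 0.001, 0.0]
ft_force: [-3.6, 1.1, 7.5]
gripper_width: 0.0307
```

```bash
python3 -m jog '{"rotation":[[0,0,0],[0,0,0],[0,0,0],[0,0,0],[0,0,0],[0,0,0],[0,0,0],[0,0,0],[0,0,0],[0,0,0]],"slide":[[0,0,0],[0,0,0],[0,0,-0.05],[0,0,-0.15],[0,0,-0.25],[0,0,-0.4],[-0.02,-0.3,-0.75],[-0.02,-0.3,-0.75],[-0.02,-0.3,-0.75],[-0.02,-0.3,-0.75]],"claw":[0.0,0.0,0.0,0.0,0.0,0.0,0.0,0.0,0.0,0.0]}';python3 top.py t6.png | grep blue; python3 -c "
from rim import *
im,C,st=grab('wrist','w26.png')
print(st['position'],np.abs(st['qd']).max())
print('z40');show(im,C,.04)
"
```

```text
time_s: 36.82
position: [0.6367, -0.0267, 0.255]
eef_rot: [0.999, -0.044, 0.005, 0.0]
ft_force: [1.2, -0.1, 0.0]
gripper_width: 0.0425
blue [380. 236.] [ 0.4445 -0.3463] [0.0568 0.0376] 4.7
blue [414. 234.] [ 0.4474 -0.4372] [0.0673 0.0504] 2.1
blue [291. 168.] [ 0.6339 -0.1211] [0.0877 0.0312] -8.3
blue [267. 161.] [ 0.6533 -0.0567] [0.0583 0.0323] -2.1
blue [245. 159.] [0.6635 0.0032] [0.0526 0.0336] -5.3
blue [224. 157.] [0.6712 0.0589] [0.0477 0.0212] -8.0
blue [128. 111.] [0.8062 0.3246] [0.0607 0.0583] 32.7
blue [334. 102.] [ 0.8199 -0.2488] [0.0872 0.0604] 60.1
[ 0.63716765 -0.02602335  0.25575887] 0.08383615473690874
z40
px [332. 167.] xy [ 0.6334 -0.1197] LxW 0.0833 0.0330 yaw -5.24
px [282. 164.] xy [ 0.6387 -0.0585] LxW 0.0833 0.0327 yaw -5.13
px [231. 164.] xy [0.644 0.003] LxW 0.0834 0.0320 yaw -5.20
px [179. 163.] xy [0.6506 0.0649] LxW 0.0831 0.0316 yaw -5.10
```

View pics/w26.png

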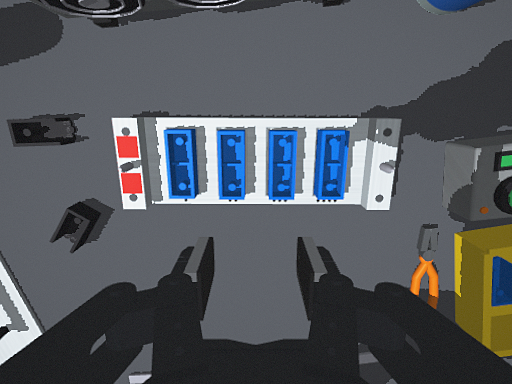

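View pics/t6.png

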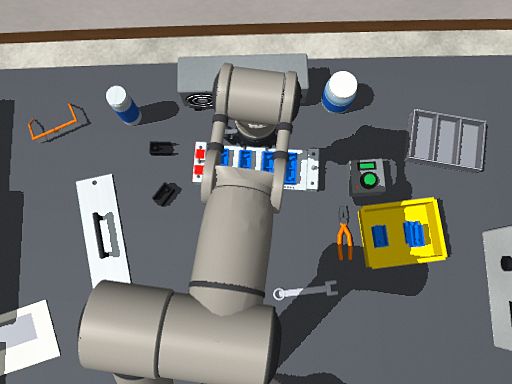

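Run:
```python
from lib import *
im=cv2.imread("pics/w26.png"); st=telemetry.state(); st['position']=np.array([ 0.63716765,-0.02602335,0.25575887]); C=cam('wrist',st)
g=cv2.cvtColor(im,cv2.COLOR_BGR2GRAY).astype(float)
pts=[]
for u,v in ((125,132),(133,197),(388,132),(379,198)):
    w=g[v-7:v+8,u-7:u+8]; k=np.clip(np.median(w)-25-w,0,None); yy,xx=np.mgrid[-7:8,-7:8]; k[(xx**2+yy**2)>36]=0
    pts.append((u+(k*xx).sum()/k.sum(),v+(k*yy).sum()/k.sum()))
P=px2w(C,pts,.0415); print(np.round(pts,1).tolist(),P.round(4)); l=P[:2].mean(0); r=P[2:].mean(0); d=l-r
print(l,r,(l+r)/2,np.linalg.norm(d),np.degrees(np.arctan2(-d[0],d[1])))
imt=cv2.imread("pics/t6.png"); Ct=cam("top"); 
cv2.imwrite("pics/c27.png",cv2.resize(imt[165:310,60:150],None,fx=4,fy=4,interpolation=cv2.INTER_CUBIC))
go(.465,.388,.22,np.radians(11))
```

```text
[[125.3, 131.9], [133.0, 196.1], [387.1, 131.9], [378.9, 197.9]] [[ 0.6942  0.1207  0.0415]
 [ 0.6165  0.1274  0.0415]
 [ 0.6679 -0.1828  0.0415]
 [ 0.588  -0.1759  0.0415]]
[0.65535398 0.12404364 0.0415    ] [ 0.62798666 -0.17933465  0.0415    ] [ 0.64167032 -0.02764551  0.0415    ] 0.3046101636578138 -5.154618789598754
rot [0.0011, -0.0048, -0.1396] slide [-0.6916, -1.3309, 0.1017] rows 10.8
```

View pics/c27.png

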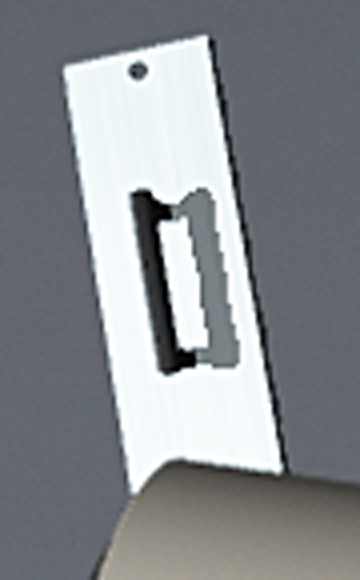

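```bash
python3 -m jog '{"rotation":[[0,-0.003,-0.09],[0,-0.003,-0.09],[0,-0.003,-0.09],[0,-0.003,-0.09],[0,-0.003,-0.09],[0,-0.003,-0.09],[0,-0.003,-0.09],[0,-0.003,-0.09]],"slide":[[-0.45,-0.9,-0.2],[-0.45,-0.9,-0.2],[-0.45,-0.9,-0.2],[-0.45,-0.9,-0.2],[-0.45,-0.9,-0.2],[-0.45,-0.9,-0.2],[-0.45,-0.9,-0.2],[-0.45,-0.9,-0.2]],"claw":[-0.2,-0.2,-0.2,-0.2,-0.2,-0.2,-0.2,-0.2]}';python3 -c "
from lib import *
go(.465,.388,.36,np.radians(11))"
```

```text
time_s: 37.58
position: [0.5233, 0.2562, 0.3107]
eef_rot: [0.999, 0.048, 0.001, 0.001]
ft_force: [0.9, -0.7, -0.2]
gripper_width: 0.0343
rot [0.0006, -0.0011, -0.0484] slide [-0.1513, -0.4558, -0.165] rows 3.7
```

```bash
python3 -m jog '{"rotation":[[0,-0.001,-0.048],[0,-0.001,-0.048],[0,-0.001,-0.048],[0,-0.001,-0.048],[0,-0.001,-0.048],[0,-0.001,-0.048],[0,-0.001,-0.048],[0,-0.001,-0.048]],"slide":[[-0.15,-0.456,-0.165],[-0.15,-0.456,-0.165],[-0.15,-0.456,-0.165],[-0.15,-0.456,-0.165],[-0.15,-0.456,-0.165],[-0.15,-0.456,-0.165],[-0.15,-0.456,-0.165],[-0.15,-0.456,-0.165]],"claw":[-0.1,-0.1,-0.1,-0.1,-0.1,-0.1,-0.1,-0.1]}';python3 -c "
from lib import *
im,C,st=grab('wrist','w30.png'); print(st['position'],np.degrees(yaw(st)),np.abs(st['qd']).max())"; python3 top.py t7.png >/dev/null
```

```text
time_s: 38.25
position: [0.4662, 0.3865, 0.3585]
eef_rot: [0.996, 0.094, -0.001, 0.001]
ft_force: [-0.3, -0.7, -0.3]
gripper_width: 0.0387
[0.46620365 0.38648752 0.35852226] 10.83342176608515 0.007867546984791933
```

View pics/w30.png

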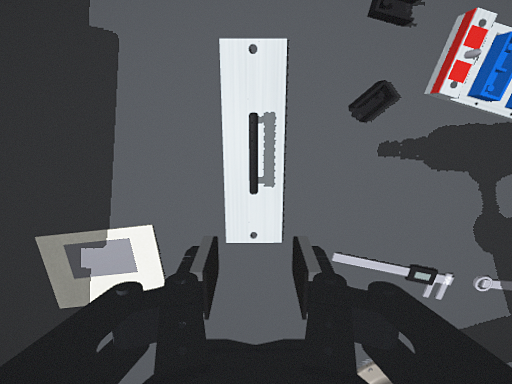

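```bash
cat > cov.py <<'E'
from lib import *
def dark(g,u,v,r=7):
    w=g[v-r:v+r+1,u-r:u+r+1]; yy,xx=np.mgrid[-r:r+1,-r:r+1]; k=np.clip(np.median(w)-40-w,0,None); k[(xx**2+yy**2)>(r-1)**2]=0
    return u+(k*xx).sum()/k.sum(),v+(k*yy).sum()/k.sum()
E
python3 - <<'E'
from cov import *
im=cv2.imread("pics/w30.png"); st=telemetry.state(); C=cam('wrist',st)
g=cv2.cvtColor(im,cv2.COLOR_BGR2GRAY).astype(float)
p=[dark(g,253,49),dark(g,253,235)]; print(p)
P=px2w(C,p,.005); d=P[0]-P[1]; print(P.round(4),P.mean(0).round(4),np.linalg.norm(d),np.degrees(np.arctan2(d[1],d[0])))
h=cv2.cvtColor(im,cv2.COLOR_BGR2HSV); m=cv2.inRange(h,(0,0,190),(180,40,255)); m[:, :200]=0;m[:,300:]=0;m[250:]=0
c=max(blobs(m),key=len); r=rect(px2w(C,c,.005)); print("plate",r[0],r[1:3],np.degrees(r[3]))
b=cv2.inRange(h,(0,0,0),(180,255,60)); b[:100]=0;b[200:]=0;b[:,:235]=0;b[:,275:]=0
c=max(blobs(b),key=len); r=rect(px2w(C,c,.052)); print("bar",r[0],r[1:3],np.degrees(r[3]))
E
```

```text
[(np.float64(252.31295116772824), np.float64(48.62321302193914)), (np.float64(253.0909090909091), np.float64(234.7542699724518))]
[[0.615  0.4192 0.005 ]
 [0.3166 0.3612 0.005 ]] [0.4658 0.3902 0.005 ] 0.3040058799651442 11.000504276732412
plate [0.46520811 0.38953143] (0.3313665986061096, 0.10072049498558044) 11.029829978942873
bar [0.46634826 0.38961518] (0.12036729604005814, 0.011934684589505196) 11.001929283142083
```

```bash
python3 -c "
from lib import *
go(.4657,.3898,.08,np.radians(11))"
```

```text
rot [0.001, 0.0006, -0.0015] slide [0.0014, -0.0126, 0.9305] rows 6.7
```

```bash
python3 -m jog '{"rotation":[[0.001,0.001,-0.001],[0.001,0.001,-0.001],[0.001,0.001,-0.001],[0.001,0.001,-0.001],[0.001,0.001,-0.001],[0.001,0.001,-0.001],[0.001,0.001,-0.001],[0.001,0.001,-0.001],[0.001,0.001,-0.001]],"slide":[[0.001,-0.013,0.93],[0.001,-0.013,0.93],[0.001,-0.013,0.93],[0.001,-0.013,0.93],[0.001,-0.013,0.93],[0.001,-0.013,0.93],[0.001,-0.013,0.93],[0.001,-0.013,0.93],[0.001,-0.013,0.93]],"claw":[-0.1,-0.1,-0.1,-0.1,-0.1,-0.1,-0.1,-0.1,-0.1]}';python3 -c "
from lib import *
im,C,st=grab('wrist','w31.png');go(.4657,.3898,.026,np.radians(11))"
```

```text
time_s: 39.1
position: [0.4654, 0.3887, 0.0792]
eef_rot: [0.996, 0.095, -0.001, 0.001]
ft_force: [-0.4, -0.6, 1.1]
gripper_width: 0.0388
rot [-0.0002, -0.001, -0.001] slide [-0.0034, -0.0007, 0.1846] rows 1.3
```

View pics/w31.png

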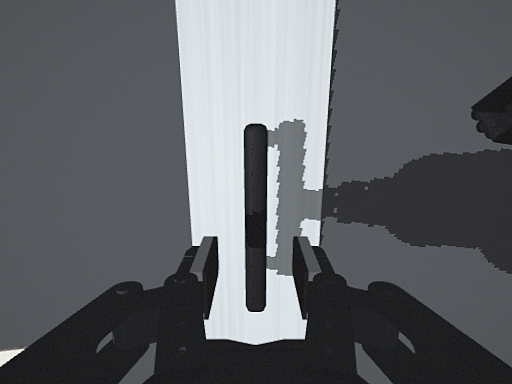

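```bash
python3 -m jog '{"rotation":[[0,-0.001,-0.001],[0,-0.001,-0.001],[0,-0.001,-0.001],[0,-0.001,-0.001],[0,-0.001,-0.001],[0,-0.001,-0.001],[0,-0.001,-0.001],[0,-0.001,-0.001],[0,-0.001,-0.001],[0,-0.001,-0.001],[0,-0.001,-0.001],[0,-0.001,-0.001]],"slide":[[-0.005,0,0.06],[-0.005,0,0.12],[-0.005,0,0.185],[-0.005,0,0.185],[-0.005,0,0.185],[-0.005,0,0.185],[-0.005,0,0.185],[-0.005,0,0.185],[-0.005,0,0.185],[-0.005,0,0.185],[-0.005,0,0.185],[-0.005,0,0.185]],"claw":[-0.1,-0.1,-0.1,-0.1,-0.1,-0.1,-1,-1,-1,-1,-1,-1]}';python3 -c "
from lib import *
st=telemetry.state();print(st['position'],np.degrees(yaw(st)),st['gripper_width'],st['ft_force'])"
```

```text
time_s: 40.15
position: [0.4663, 0.3899, 0.0279]
eef_rot: [0.995, 0.096, 0.001, -0.001]
ft_force: [-0.5, -2.5, 7.0]
gripper_width: 0.013
[0.46629541 0.38986442 0.02789221] 10.997372408005885 0.012987327671457933 [-0.52996602 -2.51795503  7.04874217]
```

```bash
python3 -m jog '{"rotation":[[0,0,0],[0,0,0],[0,0,0],[0,0,0],[0,0,0],[0,0,0],[0,0,0],[0,0,0]],"slide":[[0,0,0],[0,0,-0.05],[0,0,-0.1],[0,0,-0.2],[0,0,-0.3],[0,0,-0.4],[0,0,-0.42],[0,0,-0.42]],"claw":[-1,-1,-1,-1,-1,-1,-1,-1]}';python3 -c "
from lib import *
im,C,st=grab('wrist','w32.png');print(st['wrist_torque'],st['ft_force'])
im,C,st=grab('scene','s32.png')
go(.6417,-.0278,.17,np.radians(84.8))"
```

```text
time_s: 40.82
position: [0.4668, 0.3903, 0.156]
eef_rot: [0.995, 0.096, 0.003, -0.002]
ft_force: [-0.3, 0.1, -4.6]
gripper_width: 0.0128
[0.03045799 0.00826829 0.0554576 ] [-0.2835791   0.10872925 -4.60374372]
rot [0.0, -0.0001, -0.644] slide [0.313, 1.4765, -0.0597] rows 10.9
```

View pics/w32.png

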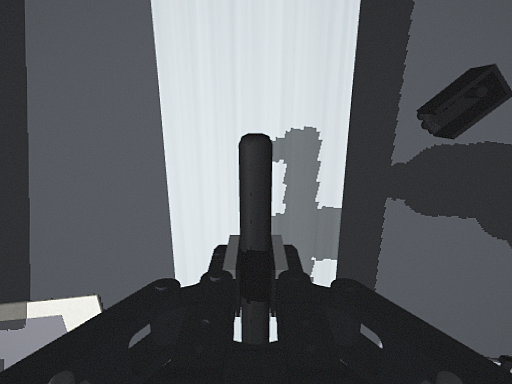

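View pics/s32.png

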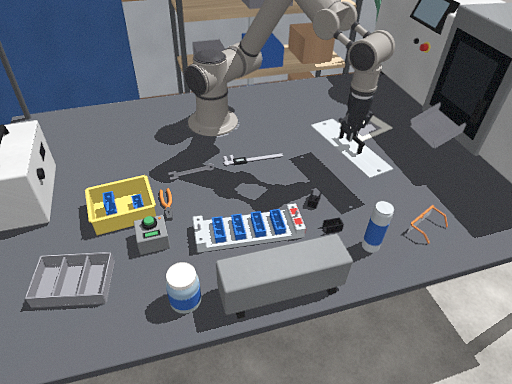

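```bash
python3 -m jog '{"rotation":[[0,0,-0.04],[0,0,-0.08],[0,0,-0.12],[0,0,-0.16],[0,0,-0.2],[0,0,-0.24],[0,0,-0.28],[0,0,-0.322],[0,0,-0.322],[0,0,-0.322]],"slide":[[0.02,0.09,0],[0.04,0.18,0],[0.06,0.27,0],[0.08,0.36,0],[0.1,0.45,0],[0.12,0.54,0],[0.14,0.64,0],[0.157,0.738,0],[0.157,0.738,0],[0.157,0.738,0]],"claw":[-1,-1,-1,-1,-1,-1,-1,-1,-1,-1]}';python3 -c "
from lib import *
go(.6417,-.0278,.14,np.radians(84.8))"
```

```text
time_s: 41.75
position: [0.5528, 0.1789, 0.1494]
eef_rot: [0.915, 0.404, -0.002, -0.001]
ft_force: [-0.5, 0.0, -4.3]
gripper_width: 0.0129
rot [-0.002, 0.0012, -0.3239] slide [-0.3099, 0.6831, 0.0304] rows 5.4
```

```bash
python3 -m jog '{"rotation":[[0,0,-0.05],[0,0,-0.1],[0,0,-0.15],[0,0,-0.2],[0,0,-0.25],[0,0,-0.3],[-0.001,0,-0.324],[-0.001,0,-0.324],[-0.001,0,-0.324],[-0.001,0,-0.324],[-0.001,0,-0.324]],"slide":[[-0.05,0.1,0],[-0.09,0.2,0],[-0.14,0.3,0],[-0.18,0.4,0],[-0.22,0.5,0],[-0.26,0.6,0],[-0.31,0.683,0],[-0.31,0.683,0],[-0.31,0.683,0],[-0.31,0.683,0],[-0.31,0.683,0]],"claw":[-1,-1,-1,-1,-1,-1,-1,-1,-1,-1,-1]}';python3 -c "
from lib import *
im,C,st=grab('wrist','w33.png');print(st['position'],np.degrees(yaw(st)),st['eef_rot'])
im,C,st=grab('scene','s33.png')
im,C,st=grab('top','t33.png')
go(.6417,-.0272,.14,np.radians(84.83))"
```

```text
time_s: 42.67
position: [0.641, -0.026, 0.1482]
eef_rot: [0.738, 0.675, -0.002, -0.001]
ft_force: [0.4, -0.1, -4.3]
gripper_width: 0.0127
[ 0.64095894 -0.02599907  0.14815092] 84.87245199535694 [ 0.73802754  0.67476619 -0.00200547 -0.00138275]
rot [-0.0015, 0.0007, 0.0006] slide [-0.0026, 0.0012, 0.0301] rows 0.2
```

View pics/w33.png

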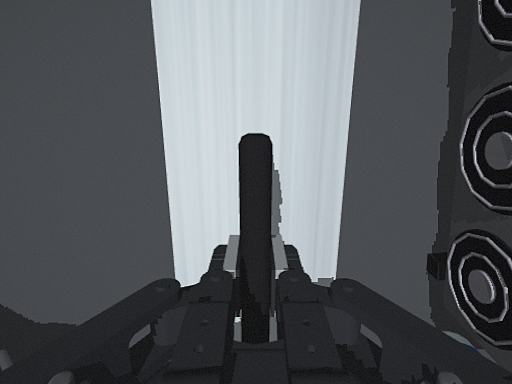

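View pics/t33.png

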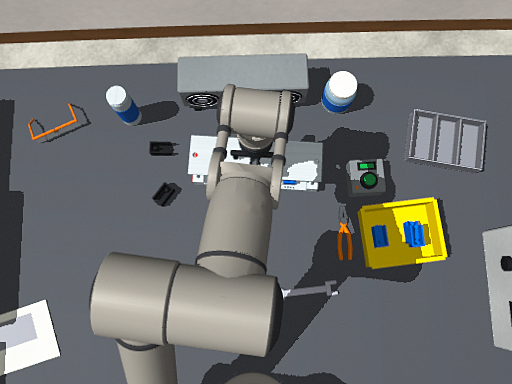

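View pics/s33.png

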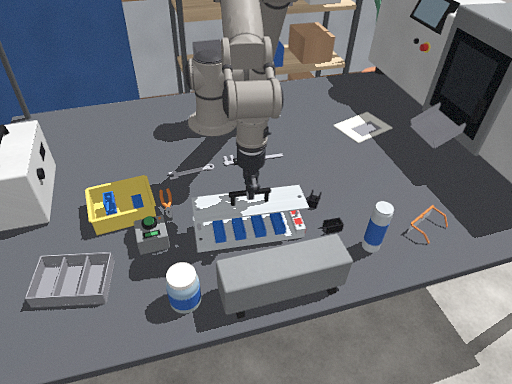

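```bash
python3 -m jog '{"rotation":[[-0.001,0.001,0.001],[-0.001,0.001,0.001],[-0.001,0.001,0.001],[-0.001,0.001,0.001],[-0.001,0.001,0.001],[-0.001,0.001,0.001],[-0.001,0.001,0.001],[-0.001,0.001,0.001]],"slide":[[-0.003,0.001,0.03],[-0.003,0.001,0.06],[-0.003,0.001,0.1],[-0.003,0.001,0.13],[-0.003,0.001,0.153],[-0.003,0.001,0.153],[-0.003,0.001,0.153],[-0.003,0.001,0.153]],"claw":[-1,-1,-1,-1,-1,-1,-1,-1]}';python3 -c "
from lib import *
im,C,st=grab('scene','s34.png');cv2.imwrite('pics/cs34.png',cv2.resize(im[170:260,180:320],None,fx=5,fy=5,interpolation=cv2.INTER_CUBIC))
im,C,st=grab('top','t34.png');cv2.imwrite('pics/ct34.png',cv2.resize(im[125:205,180:340],None,fx=5,fy=5,interpolation=cv2.INTER_CUBIC))
print(st['position'],np.degrees(yaw(st)))
go(.6417,-.0272,.1,np.radians(84.83))"
```

```text
time_s: 43.48
position: [0.6419, -0.0275, 0.1036]
eef_rot: [0.739, 0.674, 0.0, -0.0]
ft_force: [0.7, -0.5, -4.5]
gripper_width: 0.0129
[ 0.64199523 -0.027486    0.10378419] 84.77816408351174
rot [0.0002, -0.0002, -0.0004] slide [0.0008, -0.001, 0.0129] rows 0.1
```

View pics/cs34.png

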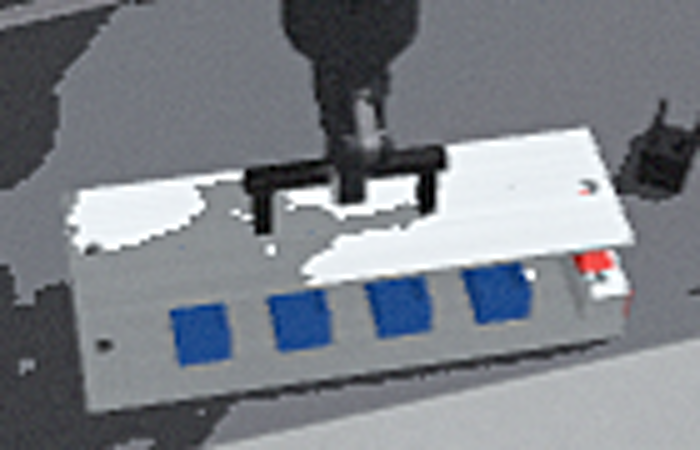

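View pics/ct34.png

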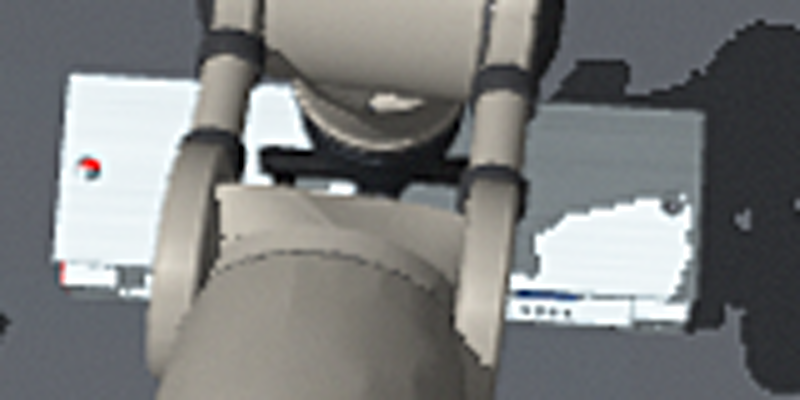

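```bash
python3 -c "
from m import *
C=cam('top')
P=px2w(C,f([(89,168),(672,206)],(180,125)),.081);print(P,P.mean(0),np.linalg.norm(P[0]-P[1]))
c=np.array([.6417,-.0278]);a=np.radians(-5.17);u=np.array([-np.sin(a),np.cos(a)])
print('pins',c+.152*u,c-.152*u)
Cs=cam('scene')
P=px2w(Cs,f([(590,186),(93,249)],(180,170)),.081);print(P,P.mean(0),np.linalg.norm(P[0]-P[1]))
"
```

```text
[[ 0.65513381  0.12574629  0.081     ]
 [ 0.62588973 -0.17629925  0.081     ]] [ 0.64051177 -0.02527648  0.081     ] 0.3034579411857219
pins [0.65539689 0.12358162] [ 0.62800311 -0.17918162]
[[ 0.65542325  0.12616661  0.081     ]
 [ 0.62664573 -0.17759678  0.081     ]] [ 0.64103449 -0.02571509  0.081     ] 0.3051234876616776
```

```bash
python3 -m jog '{"rotation":[[0,0,0],[0,0,0],[0,0,0],[0,0,0],[0,0,0],[0,0,0]],"slide":[[0,-0.001,0.01],[0,-0.001,0.02],[0,-0.001,0.03],[0,-0.001,0.04],[0,-0.001,0.05],[0,-0.001,0.055]],"claw":[-1,-1,-1,-1,-1,-1]}';python3 -c "
from lib import *
st=telemetry.state();print(st['wrist_torque'])
im,C,st=grab('top','t35.png');cv2.imwrite('pics/ct35.png',cv2.resize(im[125:205,180:340],None,fx=5,fy=5,interpolation=cv2.INTER_CUBIC))
go(.6417,-.0272,.069,np.radians(84.83))"
```

```text
time_s: 44.08
position: [0.6414, -0.0274, 0.0866]
eef_rot: [0.739, 0.674, 0.0, -0.0]
ft_force: [-0.2, 0.1, -4.7]
gripper_width: 0.0126
[-0.0657132  -0.05482109  0.02511034]
rot [-0.0002, -0.0002, -0.0004] slide [0.0009, 0.0008, 0.0585] rows 0.4
```

View pics/ct35.png

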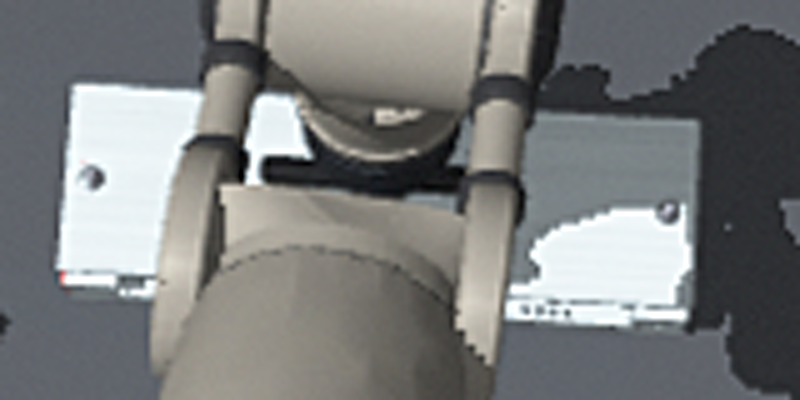

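```bash
python3 -m jog '{"rotation":[[0,0,0],[0,0,0],[0,0,0],[0,0,0],[0,0,0],[0,0,0],[0,0,0]],"slide":[[0.001,0.001,0.01],[0.001,0.001,0.02],[0.001,0.001,0.03],[0.001,0.001,0.04],[0.001,0.001,0.05],[0.001,0.001,0.056],[0.001,0.001,0.06]],"claw":[-1,-1,-1,-1,-1,-1,-1]}';python3 -c "
from lib import *
st=telemetry.state();print(st['wrist_torque'])"
```

```text
time_s: 44.72
position: [0.6417, -0.0273, 0.0694]
eef_rot: [0.739, 0.674, -0.0, -0.0]
ft_force: [-6.1, 0.1, 11.3]
gripper_width: 0.0129
[ 7.75979644e-02  8.47516101e-01 -5.73213650e-04]
```

```bash
python3 -m jog '{"rotation":[[0,0,0],[0,0,0],[0,0,0],[0,0,0],[0,0,0],[0,0,0],[0,0,0],[0,0,0],[0,0,0],[0,0,0],[0,0,0]],"slide":[[0,0,0],[0,0,0],[0,0,0],[0,0,0],[0,0,-0.05],[0,0,-0.15],[0,0,-0.25],[0,0,-0.4],[0,0,-0.5],[0,0,-0.5],[0,0,-0.5]],"claw":[-0.3,-0.3,-0.3,-0.3,-0.3,-0.3,-0.3,-0.3,-0.3,-0.3,-0.3]}';python3 -c "
from lib import *
im,C,st=grab('scene','s36.png');cv2.imwrite('pics/cs36.png',cv2.resize(im[170:260,180:320],None,fx=5,fy=5,interpolation=cv2.INTER_CUBIC))
im,C,st=grab('top','t36.png');cv2.imwrite('pics/ct36.png',cv2.resize(im[125:205,180:400],None,fx=3.5,fy=3.5,interpolation=cv2.INTER_CUBIC))
im,C,st=grab('wrist','w36.png')
go(.5875,-.318,.16,np.radians(30));print(st['joints'])"
```

```text
time_s: 45.63
position: [0.6429, -0.0274, 0.2222]
eef_rot: [0.739, 0.674, 0.002, 0.002]
ft_force: [0.5, -0.4, -0.4]
gripper_width: 0.0297
rot [-0.0017, 0.0006, 0.4781] slide [-0.9818, -0.0888, 0.1921] rows 7.7
[-1.61771077e-01  5.71374697e-01  1.18811795e+00  2.38926097e-04
  1.38431191e+00 -7.08136069e-02]
```

View pics/cs36.png

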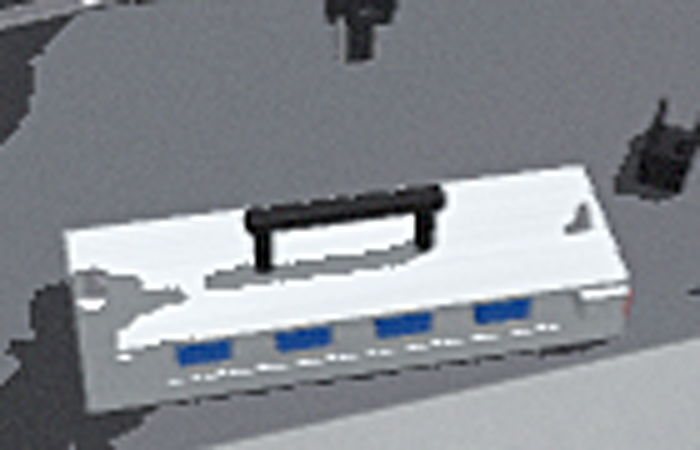

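View pics/ct36.png

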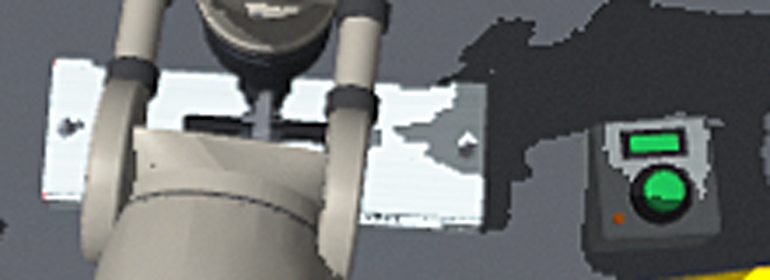

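View pics/w36.png

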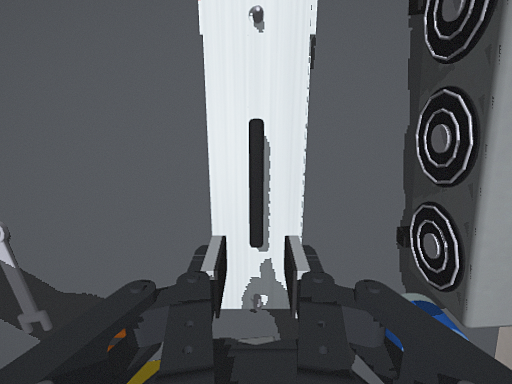

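```bash
python3 -c "
from lib import *
go(.587,-.319,.2,np.radians(60))"
```

```text
rot [-0.0017, 0.0001, 0.2163] slide [-0.9852, -0.0906, 0.0588] rows 7.1
```

```bash
python3 -m jog '{"rotation":[[0,0,0.216],[0,0,0.216],[0,0,0.216],[0,0,0.216],[0,0,0.216],[0,0,0.216],[0,0,0.216],[0,0,0.216],[0,0,0.216],[0,0,0.216]],"slide":[[-0.985,-0.09,0.05],[-0.985,-0.09,0.05],[-0.985,-0.09,0.05],[-0.985,-0.09,0.05],[-0.985,-0.09,0.05],[-0.985,-0.09,0.05],[-0.985,-0.09,0.05],[-0.985,-0.09,0.05],[-0.985,-0.09,0.05],[-0.985,-0.09,0.05]],"claw":[-1,-1,-1,-1,-1,-1,-1,-1,-1,-1]}';python3 -c "
from lib import *
im,C,st=grab('wrist','w37.png');print(st['position'])
h=cv2.cvtColor(im,cv2.COLOR_BGR2HSV)
for c in blobs(cv2.inRange(h,(45,120,60),(80,255,255))): r=rect(px2w(C,c,.08)); print(c.mean(0),r)
go(.587,-.319,.1,np.radians(60))
im,C,st=grab('top','t37.png')"
```

```text
time_s: 46.62
position: [0.5866, -0.3186, 0.2008]
eef_rot: [0.866, 0.5, -0.002, -0.003]
ft_force: [0.6, 0.2, 0.9]
gripper_width: 0.0003
[ 0.58664196 -0.31855733  0.20083622]
[258.25274725 188.75824176] (array([ 0.58798784, -0.31932712]), 0.03032999113202095, 0.02953719161450863, np.float64(-1.3351244800812148))
[294.08333333 162.95238095] (array([ 0.62744343, -0.3144446 ]), 0.03432389721274376, 0.011889754794538021, np.float64(-1.5373837210310848))
rot [-0.0028, 0.0001, 0.0006] slide [-0.0041, 0.0037, 0.3381] rows 2.4
```

View pics/w37.png

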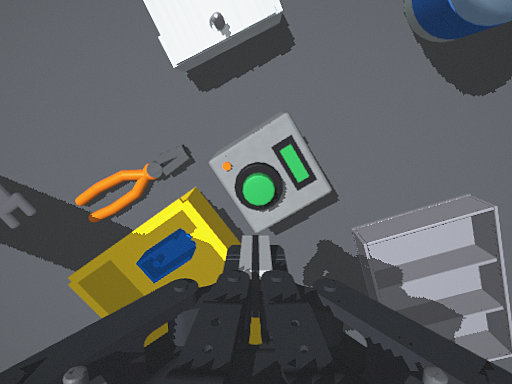

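View pics/t37.png

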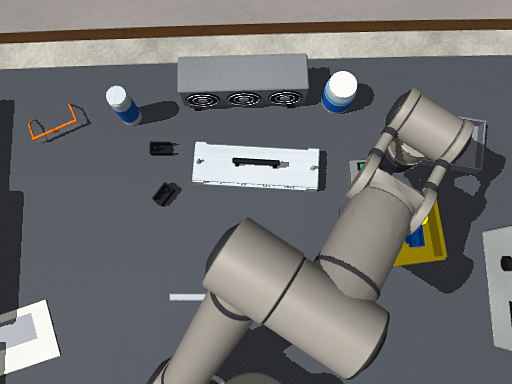

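```bash
python3 -m jog '{"rotation":[[0,0,0],[0,0,0],[0,0,0],[0,0,0],[0,0,0],[0,0,0],[0,0,0],[0,0,0],[0,0,0],[0,0,0]],"slide":[[0,0.005,0.1],[0,0.005,0.2],[0,0.005,0.3],[0,0.005,0.36],[0,0.005,0.38],[0,0.005,0.39],[0,0.005,0.4],[0,0.005,0.41],[0,0.005,0.42],[0,0.005,0.425]],"claw":[-1,-1,-1,-1,-1,-1,-1,-1,-1,-1]}'
```

```text
time_s: 47.55
position: [0.5894, -0.3176, 0.0759]
eef_rot: [0.865, 0.501, -0.0, -0.001]
ft_force: [1.1, 4.0, 12.4]
gripper_width: 0.0003
```

```bash
python3 -m jog '{"rotation":[[0,0,0],[0,0,0],[0,0,0],[0,0,0]],"slide":[[0,0,0.006],[0,0,0.01],[0,0,0.013],[0,0,0.013]],"claw":[-1,-1,-1,-1]}';python3 -c "
from lib import *
grab('scene','s38.png')"
```

```text
time_s: 47.88
position: [0.5896, -0.3177, 0.0758]
eef_rot: [0.865, 0.501, 0.0, 0.0]
ft_force: [-6.5, 5.3, 17.5]
gripper_width: -0.0001
```

```bash
python3 -m jog '{"rotation":[[0,0,0],[0,0,0],[0,0,0],[0,0,0],[0,0,0],[0,0,0],[0,0,0],[0,0,0],[0,0,0]],"slide":[[0,0,-0.05],[0,0,-0.15],[0,0,-0.3],[0,0,-0.4],[-0.4,0,-0.6],[-0.4,0,-0.6],[-0.4,0,-0.6],[-0.4,0,-0.6],[-0.4,0,-0.6]],"claw":[-1,-1,-1,-1,-1,-1,-1,-1,-1]}';python3 -c "
from lib import *
a,_,_=grab('scene','s39.png');b,C,st=grab('top','t39.png')
cv2.imwrite('pics/e1.png',np.vstack([cv2.resize(a[175:260,80:320],(800,283),interpolation=cv2.INTER_CUBIC),cv2.resize(b[130:215,180:420],(800,283),interpolation=cv2.INTER_CUBIC)]))"
```

```text
time_s: 48.68
position: [0.5283, -0.4251, 0.258]
eef_rot: [0.867, 0.499, 0.0, 0.002]
ft_force: [0.4, 0.2, -0.1]
gripper_width: -0.0001
```

View pics/e1.png

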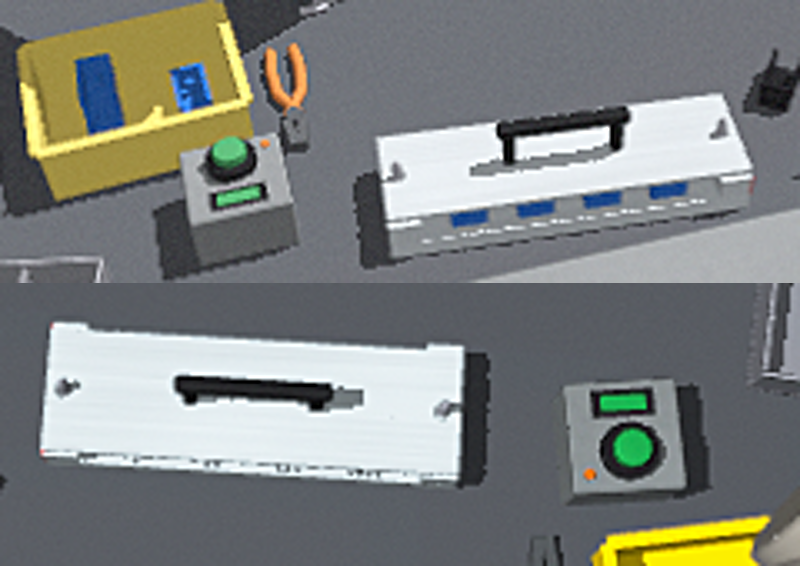

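View pics/t39.png

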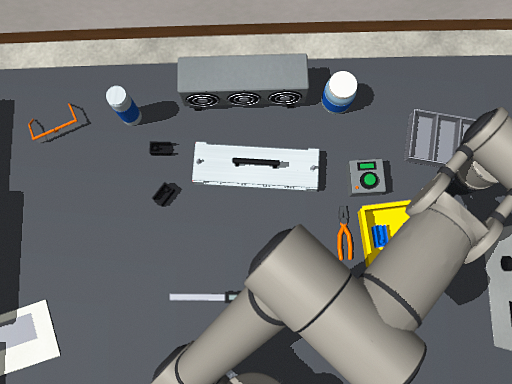

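```bash
python3 -c "
from workcell import env
print(env.hand_in())"
```

```text
the job is handed in; nothing more can be done
None
```

The sorting job is finished and handed in at about 49 s of the 192 s allowed; no verdict was given.

- **Short shots:** All three went into the yellow regrind bin: one from nest 2 and two from the bench. Two of them lie stacked there.
- **Housings:** All four full housings sit right side up in nests 1 to 4. One was already in nest 1. The one for nest 4 jammed and tilted in the grip on the first try, with about 48 N at the wrist. I set it flat on the bench, measured the nest again and inserted it cleanly. All four rims then measured the same size at the seated height, within 1 to 2 mm of the nest centres.
- **Cover:** It went down over both pins with almost no side force and stopped where its underside should meet the blocks, 41.5 mm above the bench. The last scene and top pictures show it flush at both ends with both pins standing through. I did not measure the flushness separately.
- **Start button:** I pressed it last. The finger stopped at a height of 75.8 mm and stayed there as the force rose from 12 to 17 N, so I take it as bottomed. For a button top at 80 mm I expected about 74 mm. The pictures give no separate confirmation that it registered.
- **Left alone:** I did not touch the cutters or the black look-alikes. I noticed no knocks to objects and no slackening of the grip.

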